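# Put up the walnuts and straighten the spice jars

## Robot

A 6-joint arm with a two-finger parallel gripper is mounted at the origin on a cart in front of the work surface, level with it; the furniture and walls round the work are solid. World frame = base frame: x ahead of the robot, y to its left, z up, the work surface at z = 0. Lengths are in mm, angles in rad, forces in N, time in s.
With the tool pointing down it reaches from about 350 to 975 mm from the base axis. Payload 7.1 kg.
Tool frame: the origin (TCP) lies at the centre of the arm's flange, where the gripper is bolted on; the fingertips stand 182 mm ahead of it and the grasp point (between the pads) lies 163 mm ahead of it; z points along the fingers, y is the line along which they close (so a half turn about z gives the same grasp; the last joint's range is limited). The gripper opens to 88 mm and grips with 3 to 60 N. Pads are 20 mm wide; open, the fingers measure 115 mm over their backs; the gripper's body (75 mm by 178 mm) begins 61 mm behind the grasp point.
Start: joints at [-1.232, 0.423, 1.63, -0, 1.089, -0.019], TCP at [218.901, -585.396, 404.675] pointing down, gripper open.
Joint ranges: [-3, 3], [-0.9, 2.11], [0.09, 2.58], [-1.31, 4.45], [0.11, 2.69], [-2.54, 2.54]. Speed limits (rad/s): [2.39, 2.39, 3.01, 3.14, 3.14, 3.14].

## Interface

Orientations are given as a rotation vector (axis times angle).
In Python, from workcell import readout, get_image, ctrl gives the robot as it stands.
- The arm moves only by the tool step_arm, never from a script. Its argument "targets" is a list that holds one entry, the list of rows, each a list of 7 numbers: the shift along the world's x, y, z as a fraction of full scale, then the turn, a rotation vector about the world's x, y, z as a fraction of full scale, then the opening, from 0 (shut) to 1 (fully open). In form: [[[dx, dy, dz, wx, wy, wz, claw], ...]]. A call has exactly 5 rows; each row shifts and turns the commanded pose from where the row before left it; what a row does not reach is not made up. Full scale, the value 1, is 0.05 m for a shift and 4 degrees for a turn. A row lasts 1/8 s, in which the tool goes at most 62.5 mm and 10.7 degrees, less where a joint would pass 70% of its speed; a pose out of reach is approached as far as the arm can. A call with a number of a shift or a turn outside -1 to 1 is refused whole. A call with a gripper value outside its range is refused whole. The fingers move at their own pace and stop on an object; the grip force is fixed at half the most. Time passes only in rows, so rows that do not move let the fingers close, or fill a call up. It gives the time, the measured TCP pose, the force, the opening and the grip force at its end, in the units of the state.
- readout.get_obs(): the state, without advancing time (a new reading comes with each control period).
- get_image(name): name is "scene" or "side" or "wrist"; returns a dict with "pixels" (384x512x3 uint8, red, green, blue), "intrinsics" (3x3 intrinsics, pixels), "extrinsics" (4x4, takes a point from world to camera coordinates). Camera axes: x right, y down, z forward; pixel columns grow to the right and rows downward; lengths in mm; the calibration is good to about 2 mm. A picture is of the moment at which its call begins. There is no depth.
- ctrl.close_job(): hands the job in; it is judged then, once.
The state is a dict: "t": time; "qpos": joint angles; "qvel": joint speeds; "joint_torque": joint torques, N m; "ee_pos": TCP position; "orientation": TCP orientation; "ft_force": force on the tool from outside, world axes, zero at the start; "moment": the same for the moment, N m; "width": finger opening in mm; "grasp_force": force on a finger pad.
Only numpy, scipy, OpenCV 4.12 (cv2) and the standard library are available. Lean on these libraries where they do the work, as an engineer would, in place of code of your own. Each camera call takes 0.05 s, during which the arm holds its last target. There are 200 camera calls.

## Task

Put the walnuts and spices away tidily: lift the cup by its handle with its walnuts in it, pour them all into the blue canister, and stand the empty cup upright on the worktop again. When all the walnuts are in, put the wooden lid on the canister so that it sits flat and fully down. Straighten every spice jar into the row on the cork mat, upright and each centred on a white mark of its own; leave the garlic where it is and do not tip the canister over.

Things in the scene. Friction and masses are not known exactly. Their poses are not given: they have to be found in the camera images.
- cup: flared round steel cup with a black upright D-shaped handle, 142 mm long over the handle, 75 mm tall, outer radius 42 mm at the foot and 53 mm at the rim, wall 3 mm, about 0.14 kg. Origin: centre of its underside; z is up out of the mouth; the handle lies in the direction of its -x. It starts upright on the worktop holding the walnuts.
- cup_rim (a point): centre of the cup's mouth, 75 mm above its underside
- cup_handle (a point): the place to pinch the cup's handle: its upright bar is 14 mm thick (along the cup's y), 18 mm deep (along the cup's x) and runs from 17 to 73 mm above the cup's underside; this point is inside the bar, 80 mm from the cup's axis and 56 mm up
- canister: open round blue ceramic storage canister, 110 mm across, 85 mm tall, wall 4 mm, floor 6 mm thick, about 0.9 kg, loose on the worktop. Origin: centre of its underside, z up
- canister_mouth (a point): centre of the canister's open top, 85 mm above its underside
- lid: round wooden lid for the canister, 116 mm across, loose on the worktop, 0.12 kg. Origin: centre of the underside of its plug; z up. The plug tapers from radius 44 mm to 40 mm and is 10 mm deep (the canister's bore has radius 51 mm); above it the 58 mm radius flange, 8 mm thick, rests on the rim when the lid is on, so the lid's origin is then 75 mm above the canister's underside. Knob in the middle: 28 mm across from 28 to 44 mm above the origin, top at 47 mm
- mat: cork mat lying fixed on the worktop, 160 x 290 x 4 mm, origin at the centre of its underside, long along its y, with four round white marks, 52 mm across, in a row along its long middle line, 65 mm apart. (Round the work: wall cabinets hang 0.56 m above the worktop from about x = 0.6 m back, and a fridge stands to the right of it from about y = -0.6 m on: keep the wrist clear of both)
- mark0 (a point): centre of white mark 1 of the row of four on top of the mat, counted along the mat's +y
- mark1 (a point): centre of white mark 2 of the row of four on top of the mat, counted along the mat's +y
- mark2 (a point): centre of white mark 3 of the row of four on top of the mat, counted along the mat's +y
- mark3 (a point): centre of white mark 4 of the row of four on top of the mat, counted along the mat's +y
- jar0: closed glass spice jar with a red cap, 45 mm across, 106 mm tall, 0.11 kg, origin at the centre of its underside, z up; stands on the mat out of line. May be absent (None).
- jar1: closed glass spice jar with a dark cap, 45 mm across, 106 mm tall, 0.11 kg, origin at the centre of its underside, z up; stands on the mat out of line. May be absent (None).
- jar2: closed glass spice jar with a red cap, 45 mm across, 106 mm tall, 0.11 kg, origin at the centre of its underside, z up; stands on the mat out of line. May be absent (None).
- jar3: closed glass spice jar with a dark cap, 45 mm across, 106 mm tall, 0.11 kg, origin at the centre of its underside, z up; stands on the mat out of line. May be absent (None).
- walnut0: walnut in its shell, about 28 mm across and as tall, 12 g, origin at its centre. Starts in the cup. May be absent (None).
- walnut1: walnut in its shell, about 28 mm across and as tall, 12 g, origin at its centre. Starts in the cup. May be absent (None).
- walnut2: walnut in its shell, about 28 mm across and as tall, 12 g, origin at its centre. Starts in the cup. May be absent (None).
- walnut3: walnut in its shell, about 28 mm across and as tall, 12 g, origin at its centre. Starts in the cup. May be absent (None).
- walnut4: walnut in its shell, about 28 mm across and as tall, 12 g, origin at its centre. Starts in the cup. May be absent (None).
- garlic: bulb of garlic, 50 mm, loose behind the work; a bystander
Not all that is in view belongs to the job. What is shaped like the jar0 but orange is not meant.

How it is judged:
By the outcome, as a careful person would: the job done as asked, in the order asked, and still so for the second after the job is handed in, with the robot touching nothing.
Of jar0, jar1, jar2, jar3 only 3 to 4 are there at a start; the rules pass over those that are not, and their reading is None.
Of walnut0, walnut1, walnut2, walnut3, walnut4 only 3 to 5 are there at a start; the rules pass over those that are not, and their reading is None.
At some moment in a run one of lid, cup may be knocked a few centimetres aside while the robot is not near it.
It also fails if it takes over 192 s, if anything falls off the work surface, if the arm or the gripper's body presses on something with over 40 N, if the wrist force passes 120 N, or if a joint passes its speed limit or range.

## Working session

There is one attempt and no reset: what is moved stays moved. The work goes in short steps, Python scripts to look and compute and a tool call to move; the robot and the scene stay as the last step left them, time stands still between calls to the robot, and variables do not carry over. Pictures are saved under pics/ and viewed, at most 14 in all, crops included, and the job is handed in when it is done.

Besides the shell and the picture viewer there is one more tool, called after "Emit:" as name(argument=value, ...), one argument or row to a line, values as JSON. step_arm: Moves the arm, as the interface text tells. Shift numbers are shares of 0.05 m and turn numbers shares of 4 degrees, none past 1 either way. Its arguments: {"type":"object","properties":{"targets":{"type":"array"}},"required":["targets"]}

```bash
mkdir -p pics; ls; cat > h.py <<'E'
import numpy as np, cv2
from workcell import readout, get_image, ctrl
def snap(n,f=None):
    d=get_image(n); 
    if f: cv2.imwrite('pics/'+f,d['pixels'][:,:,::-1])
    return d
def ray(d,u,v):
    K=np.array(d['intrinsics']);E=np.array(d['extrinsics']);R=E[:3,:3];t=E[:3,3]
    c=-R.T@t; r=R.T@np.linalg.solve(K,[u,v,1.]); return c,r/np.linalg.norm(r)
def onz(d,u,v,z):
    c,r=ray(d,u,v); return c+r*(z-c[2])/r[2]
def proj(d,p):
    K=np.array(d['intrinsics']);E=np.array(d['extrinsics']);q=K@(E[:3,:3]@np.array(p)+E[:3,3]);return q[:2]/q[2]
E
python3 - <<'E'
from h import *
import pickle
D={}
for n in ['scene','side','wrist']:
    D[n]=snap(n); print(n,ray(D[n],256,192), D[n]['intrinsics'][0][0])
pickle.dump(D,open('d0.pkl','wb'))
for n in ['scene','side']: cv2.imwrite('pics/%s0.png'%n,cv2.resize(D[n]['pixels'][:,:,::-1],(800,600),interpolation=cv2.INTER_CUBIC))
print(readout.get_obs())
E
```

```text
pics
scene (array([-411.71749448,  698.66970855,  824.17180541]), array([ 0.68353693, -0.50078532, -0.53102856])) 437.4525232993132
side (array([597.72828227, 829.88416296, 759.30293491]), array([-0.05618424, -0.76963992, -0.63600136])) 376.61863002254523
wrist (array([ 296.94109542, -555.16651924,  383.01853276]), array([-0.30263814, -0.11771976, -0.9458077 ])) 327.0575733607334
{'t': 0.15, 'qpos': array([-1.23203182e+00,  4.23670094e-01,  1.63046492e+00, -1.15017283e-05,
        1.08858317e+00, -1.89930280e-02]), 'qvel': array([ 1.34641937e-03, -2.72960899e-04, -4.08224607e-03,  1.08119633e-03,
       -8.03069279e-05,  1.49941908e-04]), 'joint_torque': array([ 1.15890753e-04, -5.44986141e+01, -2.73919737e+01,  6.44447026e-02,
        2.04437622e-02, -6.75325805e-05]), 'ee_pos': array([ 218.82018089, -585.23061054,  404.09661924]), 'orientation': array([-3.09037145e+00, -5.58782923e-01,  2.97164467e-04]), 'ft_force': array([ 0.61432981,  0.47201999, -0.15743661]), 'moment': array([0.00485674, 0.01455459, 0.00086821]), 'grasp_force': 0.0, 'width': 88.11430758003792}
```

View pics/scene0.png

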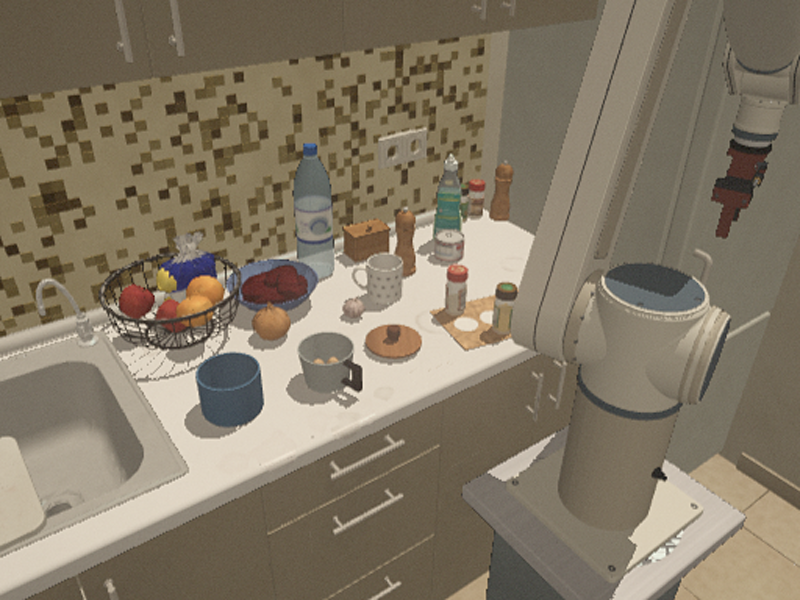

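View pics/side0.png

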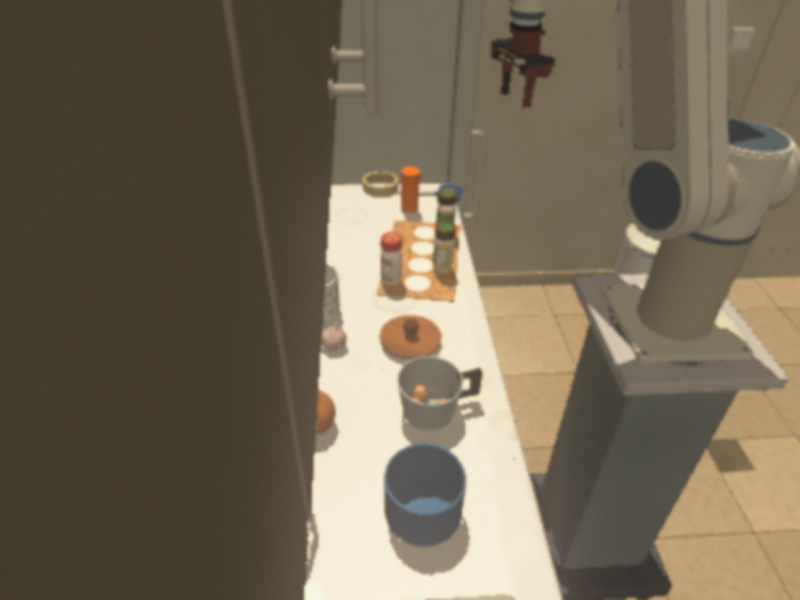

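The side view (800 px) shows the canister at (425,495), the cup at (430,393) with its handle at (470,382), and the lid at (411,337). The jars are red cap (391,260), dark (445,248) and dark (447,210). Possible mix-ups: the orange jar (411,190), the red-capped jar at the back in scene (476,197), the spotted mug (384,278) and the bowls. None of these is on the mat.

```bash
python3 - <<'E'
from h import *
import pickle
D=pickle.load(open('d0.pkl','rb'));s=D['side'];c=D['scene'];k=1/1.5625
P=lambda d,u,v,z:print(np.round(onz(d,u*k,v*k,z)),end=' ')
for nm,(u,v,z) in dict(can=(425,480,85),cup=(431,381,75),handle=(474,376,73),lidknob=(411,325,47),red=(391,240,106),dk1=(445,229,106),dk2=(447,196,106),m0=(425,233,4),m1=(422,249,4),m2=(421,265,4),m3=(417,284,4),orange=(411,172,106),garlic=(332,340,25)).items():
    print(nm,end=' ');P(s,u,v,z);print()
print('scene')
for nm,(u,v,z) in dict(can=(229,370,85),cup=(327,351,75),handle=(354,368,73),knob=(393,329,47),red=(457,269,106),dk=(507,288,106),m3=(467,324,4),m2=(489,309,4)).items():
    print(nm,end=' ');P(c,u,v,z);print()
a=s['pixels'][105:245,230:320,::-1]; cv2.imwrite('pics/c1.png',cv2.resize(a,None,fx=4,fy=4,interpolation=cv2.INTER_CUBIC))
from scipy.spatial.transform import Rotation as R
o=readout.get_obs();Rt=R.from_rotvec(o['orientation']).as_matrix();print(Rt.round(3))
w=D['wrist'];p,r=ray(w,256,192);print('cam in tool',Rt.T@(p-o['ee_pos']),Rt.T@r); E=np.array(w['extrinsics']);print((Rt.T@E[:3,:3].T).round(3))
E
```

```text
can [528. 386.  85.] 
cup [501. 203.  75.] 
handle [431. 194.  73.] 
lidknob [519.  40.  47.] 
red [ 546. -149.  106.] 
dk1 [ 434. -185.  106.] 
dk2 [ 413. -321.  106.] 
m0 [ 457. -328.    4.] 
m1 [ 470. -263.    4.] 
m2 [ 478. -202.    4.] 
m3 [ 492. -135.    4.] 
orange [ 485. -437.  106.] 
garlic [662.  49.  25.] 
scene
can [521. 381.  85.] 
cup [485. 206.  75.] 
handle [416. 191.  73.] 
knob [508.  41.  47.] 
red [ 545. -152.  106.] 
dk [ 427. -187.  106.] 
m3 [ 484. -137.    4.] 
m2 [ 502. -216.    4.] 
[[ 0.937  0.35  -0.   ]
 [ 0.35  -0.937  0.001]
 [ 0.    -0.001 -1.   ]]
cam in tool [83.70209498 -0.78043198 21.07991515] [-0.32470952  0.00535285  0.94579864]
[[ 0.    -0.953 -0.304]
 [ 1.     0.    -0.001]
 [ 0.001 -0.304  0.953]]
```

View pics/c1.png

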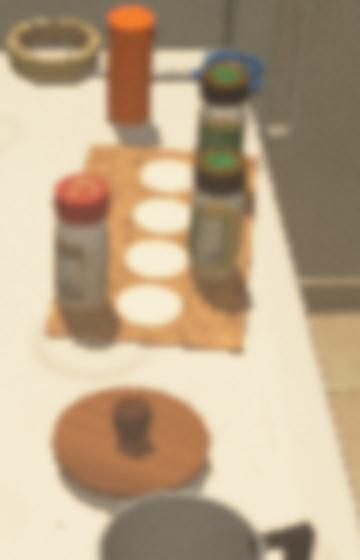

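The crop shows three jars on the mat: red cap (82,200), dark/green cap (221,165), and dark/green cap behind it (226,75). The orange one (130,65) is off the mat and is the decoy. Next I go over the mat for a closer wrist view.

Emit:
step_arm(
  targets=[
    [[0.58,0.74,0,0,0,0,1],[0.58,0.74,0,0,0,0,1],[0.58,0.74,0,0,0,0,1],[0.58,0.74,0,0,0,0,1],[0.58,0.74,0,0,0,0,1]],
  ],
)

```text
t: 0.78
ee_pos: [364.6, -399.1, 404.6]
orientation: [-3.091, -0.559, 0.0]
ft_force: [1.1, -0.8, 0.1]
width: 87.9
grasp_force: 0.0
```

```bash
cat >> h.py <<'E'
import json
def log():
    o=readout.get_obs(); open('log.jsonl','a').write(json.dumps([list(map(float,o[k])) for k in('qpos','ee_pos','orientation')])+'\n'); return o
E
python3 -c "
from h import *
print(log())"
```

```text
{'t': 0.775, 'qpos': array([-8.52551749e-01,  2.99973358e-01,  1.81713254e+00,  4.93792573e-05,
        1.02464722e+00,  3.60625843e-01]), 'qvel': array([ 6.73581183e-01, -1.10407344e-01,  1.62274984e-01, -1.91249108e-04,
       -5.11457412e-02,  6.65837443e-01]), 'joint_torque': array([-4.89373058e+00, -4.54209566e+01, -2.56793278e+01,  1.24028785e-02,
        1.82502293e-01, -9.08434968e-01]), 'ee_pos': array([ 364.60186957, -399.08887812,  404.56698592]), 'orientation': array([-3.09135393e+00, -5.58689555e-01,  7.26026376e-05]), 'ft_force': array([ 1.06519096, -0.8119716 ,  0.08847868]), 'moment': array([-0.04751184,  0.06143278,  0.00290271]), 'grasp_force': 0.0, 'width': 87.87268627156261}
```

Emit:
step_arm(
  targets=[
    [[0.58,0.74,0,0,0,0,1],[0.58,0.74,0,0,0,0,1],[0.58,0.74,0,0,0,0,1],[0.58,0.74,0,0,0,0,1],[0.58,0.74,0,0,0,0,1]],
  ],
)

```text
t: 1.4
ee_pos: [509.6, -214.1, 404.6]
orientation: [-3.091, -0.559, 0.0]
ft_force: [0.1, -0.0, 0.3]
width: 87.8
grasp_force: 0.0
```

```bash
python3 - <<'E'
from h import *
import pickle
print(log()['ee_pos']); d=snap('wrist','w1.png'); pickle.dump(d,open('w1.pkl','wb'))
E
```

```text
[ 509.64220834 -214.05261398  404.57222395]
```

View pics/w1.png

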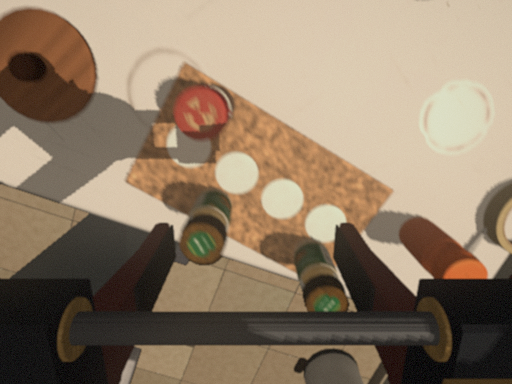

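The view shows the mat with three jars: red cap (201,110), dark (203,245) and dark (327,300). Marks are at (237,173), (282,198) and (326,223), with the fourth half hidden near (190,150). The orange jar is off the mat at (445,250).

```bash
python3 - <<'E'
from h import *
import pickle
w=pickle.load(open('w1.pkl','rb'));im=w['pixels'];hsv=cv2.cvtColor(im,cv2.COLOR_RGB2HSV)
m=((hsv[:,:,1]<70)&(hsv[:,:,2]>140)).astype(np.uint8)
m[:, :]=m; n,l,st,ce=cv2.connectedComponentsWithStats(m)
for i in range(1,n):
    if 500<st[i,4]<3000: print(st[i],onz(w,*ce[i],4).round(1))
for nm,(u,v,z) in dict(red=(201,111,110),dk1=(202,244,110),dk2=(327,299,110),lidknob=(28,67,47),lid=(44,66,18)).items(): print(nm,onz(w,u,v,z).round())
for n in ['side']:
    D=pickle.load(open('d0.pkl','rb'))[n];h=cv2.cvtColor(D['pixels'],cv2.COLOR_RGB2HSV)
    mm=((h[:,:,0]>95)&(h[:,:,0]<125)&(h[:,:,1]>100)).astype(np.uint8)
    k,l,st,ce=cv2.connectedComponentsWithStats(mm)
    for i in range(1,k):
        if st[i,4]>200: print('blue',st[i])
E
```

```text
[   0  126   53   61 2063] [409.3  46.4   4. ]
[ 215  152   43   42 1394] [ 481.4 -201.     4. ]
[ 261  179   42   40 1292] [ 469.8 -264.8    4. ]
[ 305  205   41   38 1094] [ 458.4 -326.3    4. ]
[ 361  230   72   66 1598] [ 441.4 -441.2    4. ]
[469 234  40  45 847] [ 492.2 -547.1    4. ]
[ 222  237   76   43 1019] [ 379.2 -261.7    4. ]
red [ 550. -152.  110.]
dk1 [ 435. -189.  110.]
dk2 [ 420. -323.  110.]
lidknob [523.  26.  47.]
lid [524.  28.  18.]
```

Emit:
step_arm(
  targets=[
    [[-0.04,1,0,0,0,0,1],[-0.04,1,0,0,0,0,1],[-0.04,1,0,0,0,0,1],[-0.04,1,0,0,0,0,1],[-0.04,1,0,0,0,0,1]],
  ],
)

```text
t: 2.08
ee_pos: [498.5, 36.0, 404.6]
orientation: [3.091, 0.559, -0.0]
ft_force: [-0.2, -0.4, -0.2]
width: 87.4
grasp_force: 0.0
```

```bash
python3 -c "
from h import *
log()"
```

Emit:
step_arm(
  targets=[
    [[-0.04,1,0,0,0,0,1],[-0.04,1,0,0,0,0,1],[-0.04,1,0,0,0,0,1],[-0.04,1,0,0,0,0,1],[-0.04,1,0,0,0,0,1]],
  ],
)

```text
t: 2.7
ee_pos: [488.6, 286.1, 404.6]
orientation: [3.091, 0.559, -0.0]
ft_force: [1.0, 0.4, -1.0]
width: 87.6
grasp_force: 0.0
```

```bash
python3 - <<'E'
from h import *
import pickle
print(log()['ee_pos']); d=snap('wrist','w2.png'); pickle.dump(d,open('w2.pkl','wb'))
for nm,p in dict(can=(525,384,85),cup=(495,205,75),h=(424,192,73)).items(): print(nm,proj(d,p))
E
```

```text
[488.61393527 286.05773719 404.5693872 ]
can [165.60249244  98.56228565]
cup [333.2374655  192.08339147]
h [316.03210226 254.32320089]
```

View pics/w2.png

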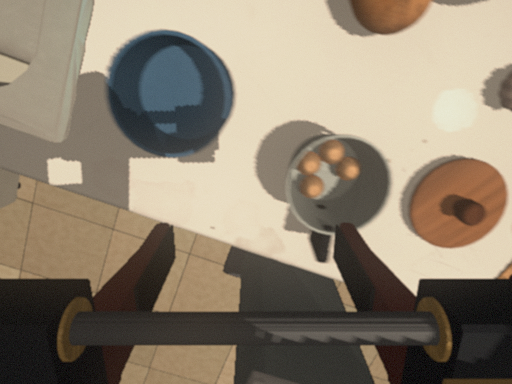

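Wrist view: canister rim centred about (170,93), cup rim about (338,184) with four walnuts, handle at (320,247), lid knob at (465,210).

```bash
python3 - <<'E'
from h import *
import pickle
from scipy.optimize import least_squares
from scipy.spatial.transform import Rotation as R
w=pickle.load(open('w2.pkl','rb'));im=w['pixels'];h=cv2.cvtColor(im,cv2.COLOR_RGB2HSV)
m=((h[:,:,0]>95)&(h[:,:,0]<125)&(h[:,:,1]>90)).astype(np.uint8)[:170,:260]
c=max(cv2.findContours(m,0,2)[0],key=cv2.contourArea);(u,v),r=cv2.minEnclosingCircle(c);print('can',u,v,r,cv2.boundingRect(c),onz(w,u,v,85).round(1))
# rim: points cast to z=85, fit circle radius 55
P=np.array([onz(w,*p[0],85)[:2] for p in c])
f=least_squares(lambda q:np.hypot(*(P-q).T)-55,[525,384],loss='soft_l1',f_scale=1);print('can fit',f.x,np.abs(f.fun).mean())
for nm,(u,v,z) in dict(cup=(338,184,75),hnd=(320,246,73),knob=(466,210,47),lid=(459,202,18)).items(): print(nm,onz(w,u,v,z).round(1))
L=[json.loads(x) for x in open('log.jsonl')]
for q,p,o in L: print(np.round(q,4),np.round(p,1),np.hypot(*p[:2]).round(1),(np.arctan2(p[1],p[0])-q[0]).round(4))
E
```

```text
can 172.0 32.5 5.02503776550293 (167, 32, 11, 2) [578.4 393.6  85. ]
can fit [525.41137322 379.11818207] 0.26431177040971693
cup [504.4 204.1  75. ]
hnd [434.6 192.1  73. ]
knob [520.9  48.5  47. ]
lid [522.9  38.7  18. ]
[-0.8526  0.3     1.8171  0.      1.0246  0.3606] [ 364.6 -399.1  404.6] 540.6 0.022
[-4.1920e-01  3.1790e-01  1.7910e+00 -1.0000e-04  1.0328e+00  7.9390e-01] [ 509.6 -214.1  404.6] 552.8 0.0215
[ 0.0483  0.2393  1.9021 -0.      1.0001  1.2615] [498.5  36.  404.6] 499.8 0.0238
[ 5.0870e-01  3.3760e-01  1.7619e+00 -1.0000e-04  1.0422e+00  1.7216e+00] [488.6 286.1 404.6] 566.2 0.021
```

Emit:
step_arm(
  targets=[
    [[-0.236,-0.153,-0.14,0,0,-0.89,1],[-0.236,-0.153,-0.14,0,0,-0.89,1],[-0.236,-0.153,-0.14,0,0,-0.89,1],[-0.236,-0.153,-0.14,0.16,-0.923,0,1],[-0.236,-0.153,-0.14,0.16,-0.923,0,1]],
  ],
)

```text
t: 3.38
ee_pos: [429.5, 245.7, 369.3]
orientation: [-3.112, -0.267, -0.206]
ft_force: [-0.3, 0.4, -0.1]
width: 88.0
grasp_force: 0.0
```

Emit:
step_arm(
  targets=[
    [[-0.236,-0.153,-0.14,0.16,-0.923,0,1],[-0.236,-0.153,-0.14,0.16,-0.923,0,1],[-0.236,-0.153,-0.14,0.16,-0.923,0,1],[-0.236,-0.153,-0.14,0.16,-0.923,0,1],[-0.236,-0.153,-0.14,0.16,-0.923,0,1]],
  ],
)

```text
t: 4.0
ee_pos: [370.4, 207.6, 334.5]
orientation: [-3.01, -0.259, -0.704]
ft_force: [-0.3, -0.2, 0.4]
width: 88.2
grasp_force: 0.0
```

```bash
python3 -c "
from h import *
log()"
```

Emit:
step_arm(
  targets=[
    [[-0.236,-0.153,-0.14,0.16,-0.923,0,1],[-0.236,-0.153,-0.14,0.16,-0.923,0,1],[-0.236,-0.153,-0.14,0.16,-0.923,0,1],[-0.236,-0.153,-0.14,0.16,-0.923,0,1],[-0.236,-0.153,-0.14,0.16,-0.923,0,1]],
  ],
)

```text
t: 4.62
ee_pos: [344.1, 137.7, 371.2]
orientation: [-2.852, -0.291, -1.016]
ft_force: [0.3, -0.0, 1.4]
width: 88.0
grasp_force: 0.0
```

```bash
cat > kin.py <<'E'
from h import *
from scipy.optimize import least_squares
from scipy.spatial.transform import Rotation as R
# wrist-partitioned model: fit geometric params to log
def fk(q,k):
    a,L1,L2,e,z0,d,lat,s4,s6,c6=k
    q1,q2,q3,q4,q5,q6=q
    A=R.from_euler('z',q1)
    B=A*R.from_euler('y',q2); C=A*R.from_euler('y',q2+q3)
    p=A.apply([a,lat,z0])+B.apply([0,0,L1])+C.apply([e,0,L2])
    T=C*R.from_euler('z',s4*q4)*R.from_euler('y',q5)*R.from_euler('z',s6*q6+c6)
    return p+T.apply([0,0,d]),T
def fit():
    L=[json.loads(x) for x in open('log.jsonl')]
    L.insert(0,[[-1.23203,.42367,1.63046,0,1.08858,-.01899],[218.82,-585.23,404.1],[-3.09037,-.55878,.0003]])
    best=None
    for s4 in(1,-1):
     for s6 in(1,-1):
      for c6 in(-np.pi/2,np.pi/2):
        def f(x):
            k=[*x,s4,s6,c6];o=[]
            for q,p,r in L:
                P,T=fk(q,k);o+=list(P-p)+list((T.inv()*R.from_rotvec(r)).as_rotvec()*100)
            return o
        s=least_squares(f,[0,450,450,0,200,120,12])
        if best is None or s.cost<best[0]: best=(s.cost,[*s.x,s4,s6,c6])
    return best
LO=np.array([-3,-.9,.09,-1.31,.11,-2.54]);HI=np.array([3,2.11,2.58,4.45,2.69,2.54])
def ik(p,T,k,q0):
    def f(q):
        P,Q=fk(q,k);return list((P-p))+list((Q.inv()*T).as_rotvec()*200)
    s=least_squares(f,np.clip(q0,LO+1e-3,HI-1e-3),bounds=(LO,HI));return s.x,np.sqrt(2*s.cost)
E
python3 - <<'E'
from kin import *
o=log();print(o['ee_pos'],R.from_rotvec(o['orientation']).as_matrix().round(3),o['qpos'].round(3))
b=fit();print(b[0],np.round(b[1],2));json.dump(b[1],open('k.json','w'))
E
```

```text
[344.08246741 137.72363198 371.20892947] [[ 0.759  0.212  0.615]
 [ 0.146 -0.977  0.158]
 [ 0.634 -0.03  -0.772]] [ 0.376  0.024  2.36  -0.828  0.108  2.54 ]
5.96575157002101e-06 [1.0000e-02 5.6309e+02 4.8489e+02 7.7500e+01 3.1240e+02 1.2764e+02
 1.1900e+01 1.0000e+00 1.0000e+00 1.5700e+00]
```

```bash
cat >> kin.py <<'E'
K=json.load(open('k.json'))
def cik(p,T,mar=0.0):
    a,L1,L2,e,z0,d,lat,s4,s6,c6=K
    w=np.array(p)-T.apply([0,0,d]); r2=w[0]**2+w[1]**2-lat**2
    if r2<0: return []
    r=np.sqrt(r2); q1=np.arctan2(w[1],w[0])-np.arctan2(lat,r)
    x=r-a; z=w[2]-z0; D=np.hypot(x,z); F=np.hypot(L2,e); g=np.arctan2(e,L2)
    c=(D*D-L1*L1-F*F)/(2*L1*F)
    if abs(c)>1: return []
    b=np.arccos(c); q3=b-g; q2=np.arctan2(x,z)-np.arctan2(F*np.sin(b),L1+F*np.cos(b))
    W=R.from_euler('ZY',[q1,q2+q3]).inv()*T
    A,q5,C=W.as_euler('ZYZ'); q6=C-c6; out=[]
    for i in(-1,0,1):
        for j in(-1,0,1):
            q=np.array([q1,q2,q3,A+2*np.pi*i,q5,q6+2*np.pi*j])
            if (q>=LO+mar).all() and (q<=HI-mar).all(): out.append(q)
    return out
CUP=np.array([504,204,0.]);YAW=np.radians(9.8);CAN=np.array([527,380,0.])
def cup_tool(a,f):  # tool in cup frame: pitch a below horizontal, flip f
    a=np.radians(a);z=np.array([np.cos(a),0,-np.sin(a)]);y=np.array([0,-1. if f==0 else 1.,0]);x=np.cross(y,z)
    T=R.from_matrix(np.c_[x,y,z]); return np.array([-80,0,56])-163*z,T
def tool(cp,cR,a,f):
    p,T=cup_tool(a,f); return cp+cR.apply(p),cR*T
def pourpose(psi,gam,tilt,lipz,back=15):
    u=np.array([np.cos(psi),np.sin(psi),0]);ax=np.array([-u[1],u[0],0])
    cR=R.from_rotvec(ax*np.radians(tilt))*R.from_euler('z',gam)
    ld=R.from_euler('z',-gam).apply(u)
    lip=CAN-back*u+[0,0,lipz]
    return lip-cR.apply(np.array([0,0,75])+53*ld),cR
E
cat > search.py <<'E'
from kin import *
res=[]
for a in range(0,95,10):
  for f in(0,1):
    for qg in cik(*tool(CUP,R.from_euler('z',YAW),a,f),.04):
      for psi in np.radians(range(0,360,15)):
        for gam in np.radians(range(-180,180,15)):
          ok=True;q=None;path=[]
          for t,lz in((115,105),(90,115),(60,150),(30,190),(0,200)):
            cp,cR=pourpose(psi,gam,t,lz); p,T=tool(cp,cR,a,f); S=cik(p,T,.04)
            fl=p; cam=p+T.apply([84,0,21]); wr=p-T.apply([0,0,128])
            if not S or min(fl[2],cam[2],wr[2])<150 : ok=False;break
            q=S[0] if q is None else min(S,key=lambda s:np.abs(s-q).max())
            path.append(q)
          if not ok: continue
          path.append(qg); dm=max(np.abs(np.diff(path,axis=0)).max(1))
          res.append((dm,a,f,np.degrees(psi).round(),np.degrees(gam).round(),fl.round(),path))
res.sort(key=lambda r:r[0]);print(len(res))
seen={}
for r in res:
    if seen.get(r[1],0)<3: seen[r[1]]=seen.get(r[1],0)+1;print(*r[:5],np.round(r[6][0],2),np.round(r[6][-2],2),np.round(r[6][-1],2))
E
time python3 search.py
```

```text
1097
0.5513894787504692 0 0 315.0 30.0 [0.3  0.72 2.38 2.54 1.3  0.47] [ 0.95  0.94  2.39  3.58  1.74 -1.49] [ 0.73  1.43  2.37  3.82  2.12 -1.17]
0.5975768845238221 10 0 315.0 30.0 [0.19 0.78 2.32 2.27 1.38 0.51] [ 0.95  0.78  2.41  3.56  1.45 -1.55] [ 0.72  1.31  2.45  3.72  1.92 -1.24]
0.6004492669443251 80 1 345.0 0.0 [ 0.31  1.2   1.05  1.1   2.47 -1.01] [ 0.85  0.36  1.92 -0.19  0.76 -0.59] [ 0.42  0.49  2.18 -0.14  0.31 -1.19]
0.6112568956774509 0 0 300.0 15.0 [0.6  0.73 2.43 3.11 1.35 0.45] [ 1.16  0.89  2.23  4.04  1.56 -1.58] [ 0.73  1.43  2.37  3.82  2.12 -1.17]
0.6154675305898542 80 1 0.0 15.0 [ 0.38  1.26  0.89  1.    2.64 -1.  ] [ 0.78  0.31  1.99 -0.14  0.69 -0.95] [ 0.42  0.49  2.18 -0.14  0.31 -1.19]
0.642824251333433 10 0 300.0 15.0 [0.45 0.8  2.41 2.8  1.48 0.46] [ 1.15  0.76  2.26  4.06  1.32 -1.67] [ 0.72  1.31  2.45  3.72  1.92 -1.24]
0.6747997828789396 0 0 285.0 0.0 [0.9  0.72 2.37 3.67 1.29 0.42] [ 1.24  0.88  2.04  4.39  1.5  -1.78] [ 0.73  1.43  2.37  3.82  2.12 -1.17]
0.7065580394205297 20 0 315.0 30.0 [0.12 0.83 2.24 2.04 1.46 0.56] [ 0.93  0.62  2.41  3.5
[... 1668 characters left out ...]
3 0.63 2.37 1.65] [ 0.53  0.25  2.35  2.26  0.21 -0.9 ] [ 0.54  0.63  2.44  3.55  0.63 -1.61]
1.9760877714274363 50 0 15.0 60.0 [0.3  1.12 1.   0.74 2.34 1.49] [ 0.35  0.28  2.29  1.57  0.43 -0.57] [ 0.54  0.63  2.44  3.55  0.63 -1.61]
2.803721030848003 60 0 60.0 60.0 [ 0.75  1.2   0.76 -0.58  2.58  1.03] [0.29 0.27 2.18 0.9  0.45 0.04] [ 0.49  0.53  2.37  3.7   0.3  -1.83]
2.818724960317895 60 0 75.0 60.0 [ 0.89  1.11  0.98 -0.82  2.35  1.12] [0.26 0.29 2.15 0.88 0.48 0.03] [ 0.49  0.53  2.37  3.7   0.3  -1.83]
2.8369304784240392 60 0 90.0 60.0 [ 1.01  1.02  1.26 -1.    2.1   1.35] [0.25 0.31 2.12 0.86 0.49 0.04] [ 0.49  0.53  2.37  3.7   0.3  -1.83]
real	0m4.614s
user	0m5.073s
sys	0m0.085s
```

```bash
cat >> kin.py <<'E'
def dens(wp,tr=3.6,tp=45,dq=.22):
    """joint waypoints -> rows (dx..wz fractions) for poses spaced inside limits"""
    out=[];
    P,T=fk(wp[0],K)
    for A,B in zip(wp[:-1],wp[1:]):
        n=1
        while True:
            S=[fk(A+(B-A)*i/n,K) for i in range(n+1)]
            if all(np.linalg.norm(S[i+1][0]-S[i][0])<=tp and np.degrees((S[i+1][1]*S[i][1].inv()).magnitude())<=tr for i in range(n)) and np.abs((B-A)/n).max()<=dq: break
            n+=1
        out+=S[1:]
    return P,T,out
def rows(P,T,poses,claw):
    o=[]
    for p,t in poses:
        d=np.round((p-P)/50,3);w=np.round((t*T.inv()).as_rotvec()/np.radians(4),3)
        P=P+d*50;T=R.from_rotvec(w*np.radians(4))*T
        o.append([float(x) for x in d]+[float(x) for x in w]+[claw])
    while len(o)%5: o.append([0,0,0,0,0,0,claw])
    return o
def show(rs):
    for i in range(0,len(rs),5): print(json.dumps([rs[i:i+5]]).replace('0.0,','0,'))
E
cat > p1.py <<'E'
from kin import *
q0=readout.get_obs()['qpos'];a=20
C=R.from_euler('z',YAW)
qp=min(cik(*tool(CUP+[0,0,110],C,a,0)),key=lambda q:abs(q[3]-3.6));qg=min(cik(*tool(CUP,C,a,0)),key=lambda q:abs(q[3]-3.6))
print(qp.round(2),qg.round(2))
A=q0.copy();A[4]=.3
B=qp.copy();B[:3]=q0[:3]+(qp[:3]-q0[:3])*.5;B[4]=.35
P,T,S=dens([q0,A,B,qp])
for p,t in S[::4]: print(p.round(),'tip',(p+t.apply([0,0,182])).round(),'wr',(p-t.apply([0,0,128])).round())
print(len(S)); show(rows(P,T,S,1))
E
python3 p1.py
```

```text
Traceback (most recent call last):
  File "p1.py", line 4, in <module>
    qp=min(cik(*tool(CUP+[0,0,110],C,a,0)),key=lambda q:abs(q[3]-3.6));qg=min(cik(*tool(CUP,C,a,0)),key=lambda q:abs(q[3]-3.6))
ValueError: min() iterable argument is empty
```

```bash
python3 - <<'E'
from kin import *
C=R.from_euler('z',YAW);f=C.apply([1,0,0])
for a in(10,20,30):
  for dz in(0,25,50,80,110,150):
    print(a,dz,[(s,cik(*tool(CUP+[0,0,dz]+s*f,C,a,0))[0].round(2).tolist()) for s in(0,20,40,80,120) if cik(*tool(CUP+[0,0,dz]+s*f,C,a,0),.02)][:2])
E
```

```text
10 0 [(0, [0.72, 1.31, 2.45, 3.72, 1.92, -1.24]), (20, [0.67, 1.27, 2.42, 3.66, 1.88, -1.3])]
10 25 [(0, [0.72, 1.24, 2.48, 3.72, 1.9, -1.26]), (20, [0.67, 1.2, 2.46, 3.66, 1.85, -1.32])]
10 50 [(0, [0.72, 1.17, 2.51, 3.71, 1.86, -1.28]), (20, [0.67, 1.13, 2.49, 3.65, 1.82, -1.34])]
10 80 [(0, [0.72, 1.08, 2.55, 3.7, 1.81, -1.32]), (20, [0.67, 1.04, 2.52, 3.65, 1.76, -1.37])]
10 110 [(20, [0.67, 0.93, 2.55, 3.64, 1.69, -1.41]), (40, [0.63, 0.9, 2.52, 3.6, 1.64, -1.45])]
10 150 [(40, [0.63, 0.75, 2.54, 3.6, 1.53, -1.5]), (80, [0.57, 0.72, 2.47, 3.53, 1.44, -1.55])]
20 0 [(0, [0.69, 1.15, 2.5, 3.63, 1.67, -1.33]), (20, [0.65, 1.11, 2.47, 3.59, 1.62, -1.38])]
20 25 [(0, [0.69, 1.07, 2.52, 3.63, 1.62, -1.35]), (20, [0.65, 1.03, 2.49, 3.59, 1.57, -1.4])]
20 50 [(0, [0.69, 0.99, 2.55, 3.63, 1.57, -1.38]), (20, [0.65, 0.95, 2.52, 3.59, 1.52, -1.42])]
20 80 [(20, [0.65, 0.84, 2.54, 3.59, 1.44, -1.46]), (40, [0.61, 0.82, 2.51, 3.56, 1.39, -1.49])]
20 110 [(20, [0.65, 0.72, 2.56, 3.6, 1.34, -1.51]), (40, [0.61, 0.7, 2.52, 3.57, 1.3, -1.53])]
20 150 [(40, [0.61, 0.54, 2.53, 3.59, 1.16, -1.6]), (80, [0.55, 0.54, 2.46, 3.54, 1.08, -1.63])]
30 0 [(0, [0.64, 0.96, 2.51, 3.56, 1.35, -1.42]), (20, [0.61, 0.93, 2.48, 3.53, 1.3, -1.45])]
30 25 [(0, [0.64, 0.87, 2.53, 3.56, 1.29, -1.45]), (20, [0.61, 0.85, 2.5, 3.54, 1.23, -1.48])]
30 50 [(0, [0.64, 0.78, 2.55, 3.58, 1.21, -1.48]), (20, [0.61, 0.75, 2.51, 3.55, 1.16, -1.51])]
30 80 [(0, [0.64, 0.65, 2.56, 3.6, 1.11, -1.53]), (20, [0.61, 0.64, 2.52, 3.57, 1.07, -1.56])]
30 110 [(20, [0.61, 0.52, 2.53, 3.6, 0.96, -1.62]), (40, [0.57, 0.52, 2.49, 3.58, 0.93, -1.64])]
30 150 [(0, [0.64, 0.35, 2.56, 3.7, 0.84, -1.71]), (20, [0.61, 0.36, 2.52, 3.67, 0.81, -1.72])]
```

```bash
cat > p1.py <<'E'
from kin import *
q0=readout.get_obs()['qpos'];a=25
C=R.from_euler('z',YAW);f=C.apply([1,0,0])
qp=min(cik(*tool(CUP+[0,0,130]+60*f,C,a,0)),key=lambda q:abs(q[3]-3.6))
print(q0.round(2),qp.round(2))
A=q0.copy();A[4]=.3
B=q0+(qp-q0)*.5;B[4]=.32;B[3]=q0[3]+(qp[3]-q0[3])*.75;B[5]=q0[5]+(qp[5]-q0[5])*.75
P,T,S=dens([q0,A,B,qp])
for p,t in S[::5]: print(p.round(),'tip',(p+t.apply([0,0,182])).round(),'wr',(p-t.apply([0,0,128])).round())
print(len(S)); show(rows(P,T,S,1))
E
python3 p1.py
```

```text
[ 0.38  0.02  2.36 -0.83  0.11  2.54] [ 0.56  0.52  2.48  3.56  1.01 -1.63]
[342. 132. 369.] tip [452. 153. 225.] wr [265. 118. 470.]
[325. 125. 348.] tip [408. 131. 186.] wr [266. 121. 461.]
[301. 157. 320.] tip [352. 198. 150.] wr [265. 128. 439.]
[295. 189. 307.] tip [342. 266. 149.] wr [263. 134. 418.]
[307. 204. 297.] tip [375. 296. 155.] wr [259. 140. 397.]
[318. 208. 284.] tip [409. 297. 154.] wr [253. 145. 376.]
[324. 213. 275.] tip [434. 304. 162.] wr [246. 149. 355.]
[332. 206. 267.] tip [466. 281. 169.] wr [238. 153. 335.]
[338. 186. 258.] tip [494. 231. 175.] wr [228. 155. 316.]
43
[[[-0.033, -0.109, -0.045, -0.513, 0.298, -0.348, 1], [-0.037, -0.11, -0.04, -0.513, 0.298, -0.348, 1], [-0.04, -0.11, -0.035, -0.513, 0.297, -0.348, 1], [-0.043, -0.111, -0.031, -0.513, 0.298, -0.348, 1], [-0.12, 0.084, -0.166, 0.21, 0.817, 0.234, 1]]]
[[[-0.118, 0.099, -0.153, 0.289, 0.761, 0.273, 1], [-0.113, 0.111, -0.139, 0.364, 0.692, 0.301, 1], [-0.106, 0.122, -0.125, 0.432, 0.613, 0.317, 1], [-0.096, 0.13, -0.111, 0.491, 0.524, 0.321, 1], [-0.084, 0.136, -0.096, 0.539, 0.427, 0.314, 1]]
[... 1018 characters left out ...]
.035, 0.031, -0.42, -0.161, 1], [0.033, -0.008, -0.034, -0.019, -0.438, -0.191, 1], [0.035, -0.018, -0.035, -0.071, -0.453, -0.22, 1], [0.035, -0.029, -0.034, -0.125, -0.463, -0.249, 1], [0.034, -0.04, -0.035, -0.179, -0.469, -0.275, 1]]]
[[[0.034, -0.05, -0.035, -0.236, -0.472, -0.3, 1], [0.031, -0.059, -0.035, -0.292, -0.47, -0.324, 1], [0.028, -0.07, -0.035, -0.349, -0.466, -0.347, 1], [0.025, -0.079, -0.035, -0.407, -0.456, -0.367, 1], [0.02, -0.088, -0.035, -0.463, -0.445, -0.387, 1]]]
[[[0.014, -0.096, -0.033, -0.519, -0.428, -0.405, 1], [0.009, -0.104, -0.032, -0.575, -0.408, -0.423, 1], [0.003, -0.111, -0.031, -0.628, -0.386, -0.438, 1], [0, 0, 0, 0, 0, 0, 1], [0, 0, 0, 0, 0, 0, 1]]]
```

Emit:
step_arm(
  targets=[
    [[-0.033,-0.109,-0.045,-0.513,0.298,-0.348,1],[-0.037,-0.11,-0.04,-0.513,0.298,-0.348,1],[-0.04,-0.11,-0.035,-0.513,0.297,-0.348,1],[-0.043,-0.111,-0.031,-0.513,0.298,-0.348,1],[-0.12,0.084,-0.166,0.21,0.817,0.234,1]],
  ],
)

```text
t: 5.25
ee_pos: [330.7, 120.6, 355.5]
orientation: [2.988, 0.243, 0.813]
ft_force: [0.7, 0.6, 0.5]
width: 88.0
grasp_force: 0.0
```

Emit:
step_arm(
  targets=[
    [[-0.118,0.099,-0.153,0.289,0.761,0.273,1],[-0.113,0.111,-0.139,0.364,0.692,0.301,1],[-0.106,0.122,-0.125,0.432,0.613,0.317,1],[-0.096,0.13,-0.111,0.491,0.524,0.321,1],[-0.084,0.136,-0.096,0.539,0.427,0.314,1]],
  ],
)

```text
t: 5.88
ee_pos: [304.7, 150.8, 324.1]
orientation: [-2.929, -0.339, -0.495]
ft_force: [0.0, 1.0, -0.3]
width: 87.9
grasp_force: 0.0
```

```bash
python3 -c "
from h import *
print(log()['qpos'].round(2))"
```

```text
[0.41 0.1  2.38 0.17 0.31 1.6 ]
```

Emit:
step_arm(
  targets=[
    [[-0.07,0.139,-0.083,0.575,0.326,0.295,1],[-0.055,0.138,-0.072,0.597,0.222,0.266,1],[-0.039,0.136,-0.06,0.603,0.119,0.226,1],[-0.023,0.131,-0.052,0.594,0.017,0.18,1],[-0.006,0.121,-0.044,0.57,-0.079,0.127,1]],
  ],
)

```text
t: 6.5
ee_pos: [295.3, 184.1, 308.6]
orientation: [-2.712, -0.374, -0.433]
ft_force: [0.1, 0.1, 0.0]
width: 87.9
grasp_force: 0.0
```

Emit:
step_arm(
  targets=[
    [[0.009,0.111,-0.04,0.529,-0.168,0.068,1],[0.025,0.097,-0.036,0.473,-0.248,0.007,1],[0.037,0.082,-0.036,0.405,-0.314,-0.055,1],[0.049,0.064,-0.036,0.323,-0.369,-0.117,1],[0.057,0.045,-0.039,0.232,-0.408,-0.176,1]],
  ],
)

```text
t: 7.12
ee_pos: [304.3, 203.9, 299.3]
orientation: [-2.57, -0.337, -0.589]
ft_force: [0.4, 1.1, -0.2]
width: 87.6
grasp_force: 0.0
```

Emit:
step_arm(
  targets=[
    [[0.064,0.026,-0.044,0.132,-0.431,-0.232,1],[0.066,0.005,-0.05,0.028,-0.438,-0.281,1],[0.066,-0.015,-0.057,-0.081,-0.428,-0.324,1],[0.063,-0.035,-0.065,-0.188,-0.4,-0.361,1],[0.005,0.059,-0.042,0.269,-0.241,0.038,1]],
  ],
)

```text
t: 7.75
ee_pos: [317.5, 205.8, 286.4]
orientation: [-2.549, -0.274, -0.794]
ft_force: [-0.3, -0.1, -0.5]
width: 87.9
grasp_force: 0.0
```

Emit:
step_arm(
  targets=[
    [[0.011,0.051,-0.04,0.237,-0.279,0.003,1],[0.016,0.041,-0.038,0.202,-0.314,-0.03,1],[0.021,0.032,-0.037,0.164,-0.345,-0.064,1],[0.026,0.023,-0.036,0.123,-0.374,-0.097,1],[0.028,0.012,-0.034,0.077,-0.399,-0.13,1]],
  ],
)

```text
t: 8.38
ee_pos: [322.7, 213.8, 277.2]
orientation: [-2.46, -0.26, -0.951]
ft_force: [0.6, 0.5, 0.6]
width: 87.6
grasp_force: 0.0
```

Emit:
step_arm(
  targets=[
    [[0.032,0.002,-0.035,0.031,-0.42,-0.161,1],[0.033,-0.008,-0.034,-0.019,-0.438,-0.191,1],[0.035,-0.018,-0.035,-0.071,-0.453,-0.22,1],[0.035,-0.029,-0.034,-0.125,-0.463,-0.249,1],[0.034,-0.04,-0.035,-0.179,-0.469,-0.275,1]],
  ],
)

```text
t: 9.0
ee_pos: [331.1, 209.1, 268.5]
orientation: [-2.437, -0.235, -1.183]
ft_force: [0.7, 0.2, 0.1]
width: 87.8
grasp_force: 0.0
```

Emit:
step_arm(
  targets=[
    [[0.034,-0.05,-0.035,-0.236,-0.472,-0.3,1],[0.031,-0.059,-0.035,-0.292,-0.47,-0.324,1],[0.028,-0.07,-0.035,-0.349,-0.466,-0.347,1],[0.025,-0.079,-0.035,-0.407,-0.456,-0.367,1],[0.02,-0.088,-0.035,-0.463,-0.445,-0.387,1]],
  ],
)

```text
t: 9.62
ee_pos: [338.0, 191.7, 259.8]
orientation: [-2.492, -0.219, -1.46]
ft_force: [1.3, -0.3, 0.3]
width: 87.9
grasp_force: 0.0
```

Emit:
step_arm(
  targets=[
    [[0.014,-0.096,-0.033,-0.519,-0.428,-0.405,1],[0.009,-0.104,-0.032,-0.575,-0.408,-0.423,1],[0.003,-0.111,-0.031,-0.628,-0.386,-0.438,1],[0,0,0,0,0,0,1],[0,0,0,0,0,0,1]],
  ],
)

```text
t: 10.25
ee_pos: [339.3, 176.6, 255.0]
orientation: [-2.564, -0.221, -1.633]
ft_force: [-0.3, -0.6, -0.4]
width: 87.9
grasp_force: 0.0
```

```bash
python3 - <<'E'
from h import *
import pickle
print(log()['qpos'].round(3)); d=snap('wrist');s=snap('side');pickle.dump((d,s),open('w3.pkl','wb'))
for nm,p in dict(can=(527,380,85),cup=(504,204,75),h=(425,190,73)).items(): print(nm,proj(d,p).round(),proj(s,p).round())
cv2.imwrite('pics/w3.png',np.hstack([d['pixels'][:,:,::-1],s['pixels'][180:360,200:340,::-1].repeat(2,0).repeat(2,1)[:384][:, :280] if 0 else cv2.resize(s['pixels'][190:350,220:340,::-1],(288,384))]))
E
```

```text
[ 0.564  0.524  2.475  3.564  1.002 -1.634]
can [ 61. 255.] [272. 305.]
cup [257. 320.] [275. 244.]
h [258. 455.] [306. 239.]
```

View pics/w3.png

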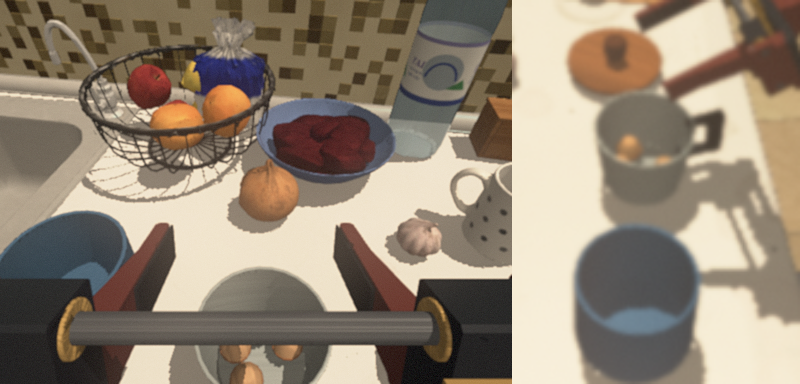

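The cup is where I computed it (rim centre about (263,322) in the wrist view, 5 mm off at most), with the fingers straddling the handle line. Next, descend and grip.

```bash
cat > p2.py <<'E'
from kin import *
o=readout.get_obs();P=o['ee_pos'];T=R.from_rotvec(o['orientation']);a=25
C=R.from_euler('z',YAW);f=C.apply([1,0,0]);S=C.apply([0,-3,0])
pose=[]
key=[(60,130),(10,50),(0,30),(0,0)]
for A,B,n in zip(key[:-1],key[1:],(5,2,3)):
    for i in range(1,n+1):
        x=np.array(A)+(np.array(B)-A)*i/n
        p=tool(CUP+f*x[0]+[0,0,x[1]]+S,C,a,0);pose.append(p)
        if not cik(*p): print('bad',x)
show(rows(P,T,pose,1)); print(pose[-1][0])
E
python3 p2.py
```

```text
[[[-0.197, -0.116, -0.325, -0.013, -0.003, -0.021, 1], [-0.197, -0.034, -0.32, -0, 0, -0, 1], [-0.198, -0.034, -0.32, -0, 0, -0, 1], [-0.197, -0.034, -0.32, -0, 0, -0, 1], [-0.197, -0.034, -0.32, -0, 0, -0, 1]]]
[[[-0.098, -0.017, -0.2, -0, 0, -0, 1], [-0.099, -0.017, -0.2, -0, 0, -0, 1], [0, -0, -0.2, -0, 0, -0, 1], [0, -0, -0.2, -0, 0, -0, 1], [0, -0, -0.2, -0, 0, -0, 1]]]
[280.10549177 162.28227866 124.88677666]
```

Emit:
step_arm(
  targets=[
    [[-0.197,-0.116,-0.325,0,0,0,1],[-0.197,-0.034,-0.32,0,0,0,1],[-0.198,-0.034,-0.32,0,0,0,1],[-0.197,-0.034,-0.32,0,0,0,1],[-0.197,-0.034,-0.32,0,0,0,1]],
  ],
)

```text
t: 10.98
ee_pos: [289.8, 164.1, 174.3]
orientation: [-2.563, -0.221, -1.634]
ft_force: [-0.1, 0.5, -0.9]
width: 88.0
grasp_force: 0.0
```

Emit:
step_arm(
  targets=[
    [[-0.098,-0.017,-0.2,0,0,0,1],[-0.099,-0.017,-0.2,0,0,0,1],[0,0,-0.2,0,0,0,1],[0,0,-0.2,0,0,0,1],[0,0,-0.2,0,0,0,1]],
  ],
)

```text
t: 11.6
ee_pos: [280.3, 162.3, 124.2]
orientation: [-2.564, -0.221, -1.634]
ft_force: [0.1, 0.3, -0.3]
width: 88.0
grasp_force: 0.0
```

Emit:
step_arm(
  targets=[
    [[0,0,0,0,0,0,0.3],[0,0,0,0,0,0,0.2],[0,0,0,0,0,0,0.1],[0,0,0,0,0,0,0],[0,0,0,0,0,0,0]],
  ],
)

```text
t: 12.22
ee_pos: [280.0, 162.3, 124.9]
orientation: [-2.564, -0.221, -1.634]
ft_force: [0.0, 0.5, 0.2]
width: 41.3
grasp_force: 0.0
```

```bash
python3 - <<'E'
from h import *
import pickle
o=log();print(o['qpos'].round(3),o['width'],o['grasp_force']); d=snap('wrist');s=snap('side');pickle.dump((d,s),open('w4.pkl','wb'))
cv2.imwrite('pics/w4.png',np.hstack([d['pixels'][:,:,::-1],cv2.resize(s['pixels'][190:350,220:340,::-1],(288,384))]))
E
```

```text
[ 0.655  1.062  2.512  3.576  1.523 -1.375] 41.29601401110048 0.0
```

View pics/w4.png

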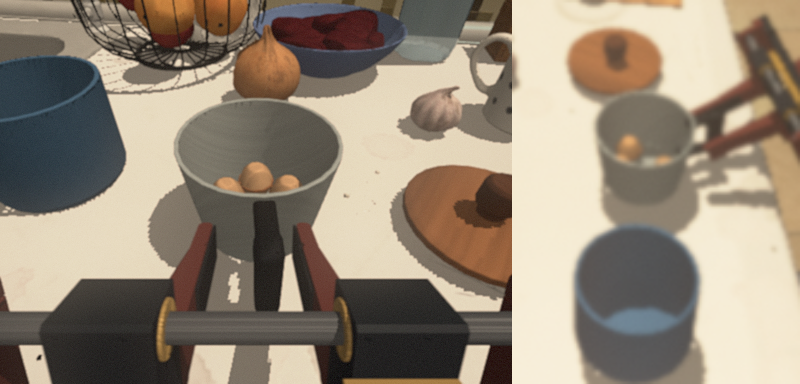

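The handle (265,255) sits between the fingers, so I finish closing and then plan the pour.

Emit:
step_arm(
  targets=[
    [[0,0,0,0,0,0,0],[0,0,0,0,0,0,0],[0,0,0,0,0,0,0],[0,0,0,0,0,0,0],[0,0,0,0,0,0,0]],
  ],
)

```text
t: 12.95
ee_pos: [280.0, 162.2, 124.8]
orientation: [-2.565, -0.221, -1.634]
ft_force: [0.5, 0.3, 1.1]
width: 13.7
grasp_force: 30.0
```

Emit:
step_arm(
  targets=[
    [[0,0,0.1,0,0,0,0],[0,0,0.1,0,0,0,0],[0,0,0.2,0,0,0,0],[0,0,0.2,0,0,0,0],[0,0,0.2,0,0,0,0]],
  ],
)

```text
t: 13.58
ee_pos: [279.9, 162.2, 165.7]
orientation: [-2.564, -0.221, -1.634]
ft_force: [0.4, 0.6, -1.4]
width: 13.6
grasp_force: 30.0
```

```bash
cat > p3.py <<'E'
from kin import *
import pickle
w=pickle.load(open('w2.pkl','rb'));h=cv2.cvtColor(w['pixels'],cv2.COLOR_RGB2HSV)
m=((h[:,:,0]>95)&(h[:,:,0]<125)&(h[:,:,1]>60)).astype(np.uint8);m[:,260:]=0;m[175:]=0
c=max(cv2.findContours(m,0,2)[0],key=cv2.contourArea);print(cv2.boundingRect(c))
P2=np.array([onz(w,*p[0],85)[:2] for p in c])
f=least_squares(lambda q:np.hypot(*(P2-q).T)-55,[525,380],loss='soft_l1',f_scale=1);print('can',f.x,np.abs(f.fun).mean(),onz(w,170,93,85))
o=log();q0=o['qpos'];P=o['ee_pos'];T=R.from_rotvec(o['orientation']);a=25;print(q0.round(2),o['width'],o['grasp_force'],o['ft_force'])
res=[]
for psi in np.radians(range(0,360,5)):
  for gam in np.radians(range(-180,180,5)):
    q=None;path=[];ok=1;dev=0
    for t,lz in((118,105),(105,105),(90,110),(75,120),(60,140),(45,165),(30,185),(15,195),(0,200)):
        cp,cR=pourpose(psi,gam,t,lz); p,TT=tool(cp,cR,a,0); S=cik(p,TT,.05)
        if not S or min(p[2],(p+TT.apply([84,0,21]))[2],(p-TT.apply([0,0,128]))[2])<150: ok=0;break
        q=S[0] if q is None else min(S,key=lambda s:np.abs(s-q).max()); path.append(q)
    if ok:
        dm=np.abs(np.diff(path,axis=0)).max();d0=np.abs(path[-1]-q0).max()
        res.append((dm+.3*d0,dm,d0,np.degrees(psi).round(),np.degrees(gam).round(),path))
res.sort(key=lambda r:r[0])
for r in res[:6]: print(r[:5],r[5][0].round(2),r[5][-1].round(2))
E
python3 p3.py
```

```text
(109, 31, 121, 104)
can [547.79435359 401.27367002] 7.333671899625048 [530.92672784 381.67103526  85.        ]
[ 0.65  0.92  2.55  3.58  1.43 -1.42] 13.633058916138456 29.997715651988983 [ 0.41042207  0.61430124 -1.41866601]
(np.float64(0.687694149290301), np.float64(0.5553859089455223), np.float64(0.44102746781592894), np.float64(330.0), np.float64(35.0)) [0.03 0.79 1.95 1.48 1.46 1.03] [ 0.82  0.54  2.45  3.37  0.99 -1.61]
(np.float64(0.6909720005567496), np.float64(0.5618677503013122), np.float64(0.4303475008514579), np.float64(335.0), np.float64(40.0)) [0.03 0.81 1.88 1.39 1.5  1.08] [ 0.71  0.54  2.47  3.15  1.01 -1.57]
(np.float64(0.7297573166876752), np.float64(0.5913834027515534), np.float64(0.4612463797870725), np.float64(325.0), np.float64(30.0)) [0.03 0.78 2.01 1.57 1.42 0.98] [ 0.92  0.54  2.42  3.58  0.97 -1.66]
(np.float64(0.7590155472863336), np.float64(0.6157688632137741), np.float64(0.4774889469085317), np.float64(320.0), np.float64(25.0)) [0.05 0.77 2.08 1.67 1.39 0.93] [ 1.    0.55  2.38  3.78  0.95 -1.72]
(np.float64(0.7654161378397205), np.float64(0.6199087591676966), np.float64(0.48502459557341304), np.float64(315.0), np.float64(20.0)) [0.07 0.76 2.14 1.79 1.37 0.87] [ 1.07  0.55  2.32  3.97  0.94 -1.79]
(np.float64(0.7668282626082893), np.float64(0.5714187416424832), np.float64(0.6513650698860203), np.float64(340.0), np.float64(45.0)) [0.03 0.83 1.81 1.32 1.55 1.12] [ 0.59  0.54  2.48  2.93  1.02 -1.54]
```

```bash
sed -i 's/CAN=np.array(\[527,380,0.\])/CAN=np.array([529,381,0.])/' kin.py; cat > p4.py <<'E'
from kin import *
o=readout.get_obs();q=o['qpos'];P=o['ee_pos'];T=R.from_rotvec(o['orientation']);a=25
psi,gam=np.radians([330,35]);C=R.from_euler('z',YAW);f=C.apply([1,0,0])
S=C.apply([0,-3,0])
lz=lambda t:np.interp(t,[0,30,60,75,90,105,118],[200,185,142,122,108,103,103])
cups=[]
c0=CUP+S+[0,0,41]; c1=CUP+S+[0,0,115]+25*f; cS,RS=pourpose(psi,gam,0,lz(0))
n=4
for i in range(1,n+1): cups.append((c0+(c1-c0)*i/n,C))
d=(RS*C.inv()).as_rotvec(); n=11
for i in range(1,n+1): cups.append((c1+(cS-c1)*i/n,R.from_rotvec(d*i/n)*C))
n=35
for t in np.linspace(0,118,n+1)[1:]: cups.append(pourpose(psi,gam,t,lz(t)))
poses=[tool(*c,a,0) for c in cups]
th=np.linspace(0,2*np.pi,24);cp=np.vstack([np.c_[42*np.cos(th),42*np.sin(th),0*th],np.c_[53*np.cos(th),53*np.sin(th),75+0*th]])
box=np.array([[x,y,z] for x in(-37,37) for y in(-89,89) for z in(0,102)]+[[x,y,182] for x in(-10,10) for y in(-20,20)])
near=lambda X:min([z for x,y,z in X if np.hypot(x-CAN[0],y-CAN[1])<75]+[999])
for i,((c,r),(p,t)) in enumerate(zip(cups,poses)):
    s=cik(p,t,.02)
    if not s: print('noik',i);continue
    qn=min(s,key=lambda s:np.abs(s-q).max());st=np.abs(qn-q).max();q=qn
    if i%4==3 or i==len(poses)-1: print(i,q.round(2),'dq',st.round(2),'cupz',near(c+r.apply(cp)).round(),'bodymin',(p+t.apply(box))[:,2].min().round(),near(p+t.apply(box)).round())
show(rows(P,T,poses,0))
E
python3 p4.py
```

```text
Traceback (most recent call last):
  File "p4.py", line 22, in <module>
    if i%4==3 or i==len(poses)-1: print(i,q.round(2),'dq',st.round(2),'cupz',near(c+r.apply(cp)).round(),'bodymin',(p+t.apply(box))[:,2].min().round(),near(p+t.apply(box)).round())
                                                                             ^^^^^^^^^^^^^^^^^^^^^^^^^
AttributeError: 'int' object has no attribute 'round'
```

```bash
sed -i 's/\[999\]/[999.]/; s/near=lambda X:min(/near=lambda X:np.min(/' p4.py; python3 p4.py
```

```text
3 [ 0.61  0.59  2.54  3.58  1.13 -1.57] dq 0.08 cupz 999.0 bodymin 154.0 999.0
7 [ 0.7   0.57  2.52  3.52  1.09 -1.59] dq 0.02 cupz 119.0 bodymin 158.0 999.0
11 [ 0.77  0.55  2.49  3.44  1.04 -1.6 ] dq 0.02 cupz 122.0 bodymin 161.0 999.0
15 [ 0.79  0.51  2.44  3.32  0.92 -1.55] dq 0.06 cupz 124.0 bodymin 166.0 999.0
19 [ 0.69  0.39  2.42  3.05  0.7  -1.22] dq 0.1 cupz 123.0 bodymin 175.0 999.0
23 [ 0.57  0.32  2.38  2.61  0.58 -0.73] dq 0.14 cupz 125.0 bodymin 180.0 999.0
27 [ 0.44  0.33  2.34  2.18  0.63 -0.23] dq 0.11 cupz 119.0 bodymin 171.0 999.0
31 [0.33 0.38 2.28 1.88 0.76 0.14] dq 0.08 cupz 146.0 bodymin 162.0 999.0
35 [0.23 0.46 2.21 1.69 0.91 0.4 ] dq 0.06 cupz 128.0 bodymin 153.0 999.0
39 [0.15 0.56 2.13 1.58 1.08 0.6 ] dq 0.05 cupz 113.0 bodymin 140.0 171.0
43 [0.09 0.65 2.05 1.51 1.24 0.78] dq 0.04 cupz 105.0 bodymin 123.0 167.0
47 [0.04 0.75 1.98 1.48 1.39 0.95] dq 0.04 cupz 103.0 bodymin 110.0 165.0
49 [0.03 0.8  1.94 1.48 1.46 1.03] dq 0.04 cupz 103.0 bodymin 104.0 164.0
[[[0.127, 0.023, 0.375, -0.006, 0.002, -0.016, 0], [0.123, 0.021, 0.37, -0, -0, -0, 0], [0.123, 0.0
[... 1397 characters left out ...]
1, 0.422, 0.73, -0, 0]]]
[[[0.16, -0.093, -0.082, 0.421, 0.73, -0, 0], [0.161, -0.093, -0.093, 0.422, 0.73, -0, 0], [0.16, -0.092, -0.084, 0.421, 0.73, -0, 0], [0.159, -0.092, -0.087, 0.421, 0.73, -0, 0], [0.157, -0.09, -0.099, 0.422, 0.73, -0, 0]]]
[[[0.155, -0.09, -0.109, 0.421, 0.73, -0, 0], [0.153, -0.088, -0.107, 0.422, 0.73, -0, 0], [0.149, -0.087, -0.09, 0.421, 0.73, -0, 0], [0.146, -0.084, -0.099, 0.422, 0.73, -0, 0], [0.142, -0.082, -0.11, 0.421, 0.73, -0, 0]]]
[[[0.137, -0.079, -0.118, 0.421, 0.73, -0, 0], [0.132, -0.076, -0.109, 0.422, 0.73, -0, 0], [0.126, -0.073, -0.114, 0.421, 0.73, -0, 0], [0.12, -0.069, -0.123, 0.422, 0.73, -0, 0], [0.114, -0.066, -0.13, 0.421, 0.73, -0, 0]]]
```

Emit:
step_arm(
  targets=[
    [[0.127,0.023,0.375,0,0,0,0],[0.123,0.021,0.37,0,0,0,0],[0.123,0.022,0.37,0,0,0,0],[0.123,0.021,0.37,0,0,0,0],[-0.073,0.202,0.018,0,0,0.572,0]],
  ],
)

```text
t: 14.2
ee_pos: [301.2, 176.7, 241.5]
orientation: [-2.539, -0.269, -1.623]
ft_force: [0.1, 0.5, -1.1]
width: 13.6
grasp_force: 30.0
```

Emit:
step_arm(
  targets=[
    [[-0.065,0.204,0.018,0,0,0.573,0],[-0.059,0.206,0.018,0,0,0.573,0],[-0.052,0.208,0.018,0,0,0.573,0],[-0.044,0.21,0.019,0,0,0.572,0],[-0.038,0.213,0.018,0,0,0.573,0]],
  ],
)

```text
t: 14.82
ee_pos: [288.0, 229.5, 244.3]
orientation: [-2.425, -0.51, -1.544]
ft_force: [0.4, 0.4, -2.3]
width: 13.9
grasp_force: 30.0
```

Emit:
step_arm(
  targets=[
    [[-0.031,0.216,0.018,0,0,0.573,0],[-0.025,0.219,0.018,0,0,0.572,0],[-0.019,0.223,0.018,0,0,0.573,0],[-0.012,0.226,0.019,0,0,0.573,0],[-0.005,0.23,0.018,0,0,0.573,0]],
  ],
)

```text
t: 15.45
ee_pos: [283.6, 285.2, 249.1]
orientation: [-2.293, -0.728, -1.461]
ft_force: [0.6, 0.2, -2.3]
width: 13.9
grasp_force: 30.0
```

Emit:
step_arm(
  targets=[
    [[0.055,-0.032,0.14,0.421,0.73,0,0],[0.064,-0.037,0.136,0.421,0.73,0,0],[0.072,-0.042,0.131,0.422,0.73,0,0],[0.081,-0.047,0.126,0.421,0.73,0,0],[0.089,-0.051,0.121,0.422,0.73,0,0]],
  ],
)

```text
t: 16.08
ee_pos: [301.8, 274.1, 282.0]
orientation: [-2.309, -0.526, -1.149]
ft_force: [-0.4, 1.3, -2.2]
width: 14.0
grasp_force: 30.0
```

Emit:
step_arm(
  targets=[
    [[0.097,-0.056,0.114,0.421,0.73,0,0],[0.104,-0.06,0.107,0.422,0.73,0,0],[0.111,-0.064,0.1,0.421,0.73,0,0],[0.117,-0.068,0.086,0.421,0.73,0,0],[0.124,-0.071,0.021,0.422,0.73,0,0]],
  ],
)

```text
t: 16.7
ee_pos: [329.5, 258.1, 303.5]
orientation: [-2.282, -0.335, -0.847]
ft_force: [-0.1, 0.6, -1.4]
width: 13.8
grasp_force: 30.0
```

```bash
python3 - <<'E'
from h import *
import pickle
o=log();print(o['qpos'].round(3),o['width']); s=snap('side');c=snap('scene');pickle.dump((s,c),open('w5.pkl','wb'))
cv2.imwrite('pics/w5.png',np.hstack([cv2.resize(s['pixels'][140:350,190:400,::-1],(400,400)),cv2.resize(c['pixels'][130:300,90:260,::-1],(400,400))]))
E
```

```text
[ 0.534  0.324  2.372  2.493  0.583 -0.593] 13.760191351414377
```

View pics/w5.png

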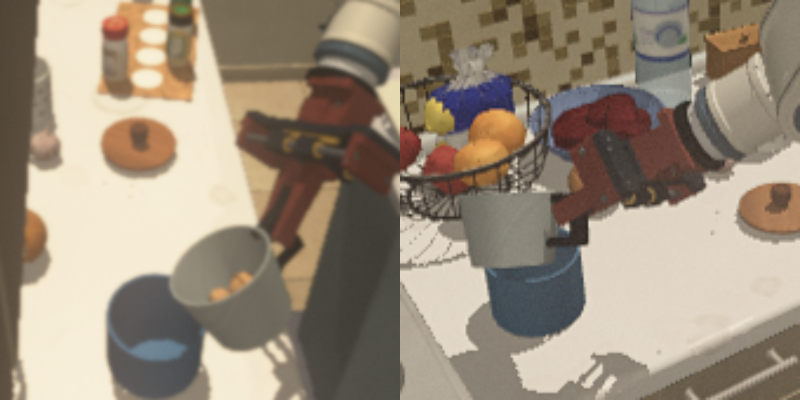

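The cup is tilted about 34° with its lip over the canister mouth (lip (175,285), canister (155,330) in the left view), so I continue pouring.

Emit:
step_arm(
  targets=[
    [[0.129,-0.075,0.013,0.421,0.73,0,0],[0.135,-0.078,0.003,0.422,0.73,0,0],[0.14,-0.08,-0.006,0.421,0.73,0,0],[0.144,-0.084,-0.015,0.421,0.73,0,0],[0.148,-0.085,-0.026,0.422,0.73,0,0]],
  ],
)

```text
t: 17.42
ee_pos: [364.1, 238.1, 301.5]
orientation: [-2.218, -0.153, -0.553]
ft_force: [0.4, 0.2, -1.7]
width: 13.9
grasp_force: 30.0
```

Emit:
step_arm(
  targets=[
    [[0.152,-0.088,-0.035,0.421,0.73,0,0],[0.154,-0.089,-0.046,0.422,0.73,0,0],[0.156,-0.09,-0.055,0.421,0.729,0,0],[0.159,-0.091,-0.061,0.421,0.73,0,0],[0.159,-0.092,-0.071,0.422,0.73,0,0]],
  ],
)

```text
t: 18.05
ee_pos: [403.2, 215.7, 288.0]
orientation: [-2.122, 0.02, -0.268]
ft_force: [-0.1, 0.2, -0.9]
width: 13.4
grasp_force: 30.0
```

Emit:
step_arm(
  targets=[
    [[0.16,-0.093,-0.082,0.421,0.73,0,0],[0.161,-0.093,-0.093,0.422,0.73,0,0],[0.16,-0.092,-0.084,0.421,0.73,0,0],[0.159,-0.092,-0.087,0.421,0.73,0,0],[0.157,-0.09,-0.099,0.422,0.73,0,0]],
  ],
)

```text
t: 18.68
ee_pos: [443.2, 192.7, 265.7]
orientation: [-1.997, 0.183, 0.005]
ft_force: [-0.1, -0.4, -1.5]
width: 13.6
grasp_force: 30.0
```

Emit:
step_arm(
  targets=[
    [[0.155,-0.09,-0.109,0.421,0.73,0,0],[0.153,-0.088,-0.107,0.422,0.73,0,0],[0.149,-0.087,-0.09,0.421,0.73,0,0],[0.146,-0.084,-0.099,0.422,0.73,0,0],[0.142,-0.082,-0.11,0.421,0.73,0,0]],
  ],
)

```text
t: 19.3
ee_pos: [480.5, 171.3, 239.9]
orientation: [-1.845, 0.337, 0.267]
ft_force: [0.5, -1.0, -2.1]
width: 13.6
grasp_force: 30.0
```

Emit:
step_arm(
  targets=[
    [[0.137,-0.079,-0.118,0.421,0.73,0,0],[0.132,-0.076,-0.109,0.422,0.73,0,0],[0.126,-0.073,-0.114,0.421,0.73,0,0],[0.12,-0.069,-0.123,0.422,0.73,0,0],[0.114,-0.066,-0.13,0.421,0.73,0,0]],
  ],
)

```text
t: 19.92
ee_pos: [512.0, 153.2, 210.2]
orientation: [-1.668, 0.48, 0.515]
ft_force: [-0.2, 0.2, -1.3]
width: 13.8
grasp_force: 30.0
```

Emit:
step_arm(
  targets=[
    [[0,0,0,0,0,0,0],[0,0,0,0,0,0,0],[0,0,0,0,0,0,0],[0,0,0,0,0,0,0],[0,0,0,0,0,0,0]],
  ],
)

```text
t: 20.55
ee_pos: [511.6, 152.8, 210.7]
orientation: [-1.67, 0.481, 0.516]
ft_force: [0.4, 0.1, -1.8]
width: 13.9
grasp_force: 30.0
```

```bash
python3 - <<'E'
from h import *
import pickle
o=log();print(o['qpos'].round(3),o['width'],o['ee_pos']); s=snap('side');c=snap('scene');pickle.dump((s,c),open('w6.pkl','wb'))
cv2.imwrite('pics/w6.png',np.hstack([cv2.resize(s['pixels'][180:350,210:380,::-1],(400,400)),cv2.resize(c['pixels'][150:300,90:240,::-1],(400,400))]))
E
```

```text
[0.028 0.799 1.943 1.48  1.458 1.031] 13.874355239588153 [511.6381261  152.80177907 210.66142663]
```

View pics/w6.png

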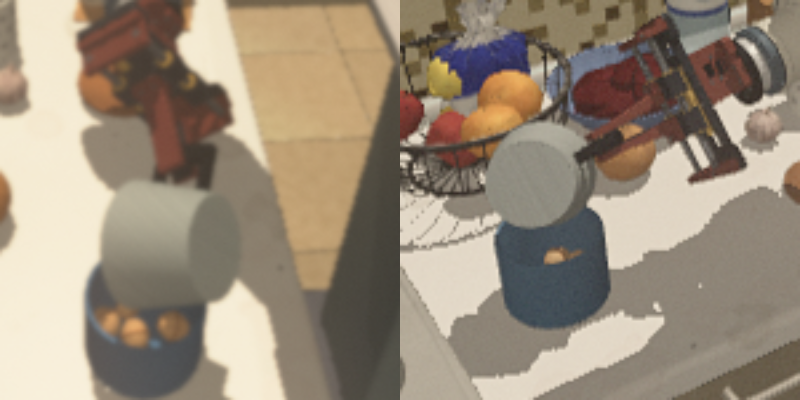

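Left view: walnuts at (105,318), (133,332), (172,325) and (125,312), so all four appear to be in the canister. Next I return the cup.

```bash
cat > p5.py <<'E'
from kin import *
exec(open('p4.py').read().split('cups=[]')[0])
c1=CUP+S+[0,0,115]+25*f; cS,RS=pourpose(psi,gam,0,lz(0)); cups=[]
for t in np.linspace(118,0,32)[1:]: cups.append(pourpose(psi,gam,t,lz(t)))
d=(C*RS.inv()).as_rotvec(); n=9
for i in range(1,n+1): cups.append((cS+(c1-cS)*i/n,R.from_rotvec(d*i/n)*RS))
key=[c1,CUP+S+[0,0,25],CUP+S+[0,0,0.]]
for A,B,n in zip(key[:-1],key[1:],(5,5)):
    for i in range(1,n+1): cups.append((A+(B-A)*i/n,C))
poses=[tool(*c,a,0) for c in cups];print(len(poses),poses[-1][0])
for p in poses:
    if not cik(*p): print('bad')
show(rows(P,T,poses,0))
E
python3 p5.py
```

```text
50 [280.10549177 162.28227866 124.88677666]
[[[-0.13, 0.073, 0.162, -0.49, -0.816, 0.007, 0], [-0.137, 0.08, 0.136, -0.476, -0.824, -0, 0], [-0.145, 0.083, 0.126, -0.476, -0.824, 0, 0], [-0.151, 0.088, 0.129, -0.475, -0.825, 0, 0], [-0.158, 0.091, 0.128, -0.476, -0.824, 0, 0]]]
[[[-0.164, 0.094, 0.116, -0.476, -0.824, -0, 0], [-0.168, 0.097, 0.103, -0.476, -0.824, -0, 0], [-0.172, 0.1, 0.119, -0.476, -0.824, -0, 0], [-0.176, 0.101, 0.122, -0.475, -0.824, 0, 0], [-0.178, 0.103, 0.108, -0.476, -0.824, -0, 0]]]
[[[-0.18, 0.104, 0.095, -0.476, -0.824, -0, 0], [-0.18, 0.104, 0.102, -0.476, -0.825, -0, 0], [-0.181, 0.104, 0.098, -0.476, -0.824, -0, 0], [-0.181, 0.105, 0.084, -0.475, -0.824, -0, 0], [-0.179, 0.103, 0.069, -0.476, -0.824, -0, 0]]]
[[[-0.176, 0.102, 0.062, -0.476, -0.824, -0, 0], [-0.174, 0.1, 0.051, -0.476, -0.824, -0, 0], [-0.17, 0.098, 0.037, -0.476, -0.824, -0, 0], [-0.166, 0.096, 0.024, -0.476, -0.824, -0, 0], [-0.16, 0.092, 0.012, -0.475, -0.824, 0, 0]]]
[[[-0.154, 0.09, -0, -0.476, -0.825, 0, 0], [-0.148, 0.085, -0.012, -0.476, -0.824, -0, 0], [-0.14, 0.081, -0.023, -0
[... 412 characters left out ...]
, -0.281, -0.022, -0, 0, -0.7, 0], [0.018, -0.275, -0.023, -0, 0, -0.7, 0], [0.026, -0.269, -0.022, -0, 0, -0.7, 0], [0.037, -0.265, -0.022, -0, 0, -0.7, 0]]]
[[[0.046, -0.26, -0.022, -0, 0, -0.7, 0], [0.057, -0.257, -0.022, -0, 0, -0.7, 0], [0.067, -0.253, -0.023, -0, 0, -0.7, 0], [0.077, -0.25, -0.022, -0, 0, -0.7, 0], [0.088, -0.247, -0.022, -0, 0, -0.7, 0]]]
[[[-0.099, -0.017, -0.36, -0, 0, 0, 0], [-0.098, -0.017, -0.36, -0, 0, 0, 0], [-0.099, -0.017, -0.36, -0, 0, 0, 0], [-0.098, -0.017, -0.36, -0, 0, 0, 0], [-0.099, -0.017, -0.36, -0, 0, 0, 0]]]
[[[0, -0, -0.1, -0, 0, 0, 0], [0, -0, -0.1, -0, 0, 0, 0], [0, -0, -0.1, -0, 0, 0, 0], [0, -0, -0.1, -0, 0, 0, 0], [0, -0, -0.1, -0, 0, 0, 0]]]
```

Emit:
step_arm(
  targets=[
    [[-0.13,0.073,0.162,-0.49,-0.816,0.007,0],[-0.137,0.08,0.136,-0.476,-0.824,0,0],[-0.145,0.083,0.126,-0.476,-0.824,0,0],[-0.151,0.088,0.129,-0.475,-0.825,0,0],[-0.158,0.091,0.128,-0.476,-0.824,0,0]],
  ],
)

```text
t: 21.28
ee_pos: [475.4, 173.6, 244.8]
orientation: [-1.869, 0.318, 0.233]
ft_force: [0.7, -1.0, -0.9]
width: 13.5
grasp_force: 30.0
```

Emit:
step_arm(
  targets=[
    [[-0.164,0.094,0.116,-0.476,-0.824,0,0],[-0.168,0.097,0.103,-0.476,-0.824,0,0],[-0.172,0.1,0.119,-0.476,-0.824,0,0],[-0.176,0.101,0.122,-0.475,-0.824,0,0],[-0.178,0.103,0.108,-0.476,-0.824,0,0]],
  ],
)

```text
t: 21.9
ee_pos: [432.4, 198.3, 273.2]
orientation: [-2.035, 0.143, -0.066]
ft_force: [-0.2, 0.5, -1.7]
width: 14.1
grasp_force: 30.0
```

Emit:
step_arm(
  targets=[
    [[-0.18,0.104,0.095,-0.476,-0.824,0,0],[-0.18,0.104,0.102,-0.476,-0.825,0,0],[-0.181,0.104,0.098,-0.476,-0.824,0,0],[-0.181,0.105,0.084,-0.475,-0.824,0,0],[-0.179,0.103,0.069,-0.476,-0.824,0,0]],
  ],
)

```text
t: 22.52
ee_pos: [387.3, 224.3, 295.6]
orientation: [-2.166, -0.045, -0.379]
ft_force: [-0.3, -0.3, -1.4]
width: 13.7
grasp_force: 30.0
```

Emit:
step_arm(
  targets=[
    [[-0.176,0.102,0.062,-0.476,-0.824,0,0],[-0.174,0.1,0.051,-0.476,-0.824,0,0],[-0.17,0.098,0.037,-0.476,-0.824,0,0],[-0.166,0.096,0.024,-0.476,-0.824,0,0],[-0.16,0.092,0.012,-0.475,-0.824,0,0]],
  ],
)

```text
t: 23.15
ee_pos: [344.9, 248.6, 304.8]
orientation: [-2.257, -0.245, -0.707]
ft_force: [0.3, 0.5, -1.4]
width: 13.7
grasp_force: 30.0
```

Emit:
step_arm(
  targets=[
    [[-0.154,0.09,0,-0.476,-0.825,0,0],[-0.148,0.085,-0.012,-0.476,-0.824,0,0],[-0.14,0.081,-0.023,-0.476,-0.824,0,0],[-0.133,0.076,-0.096,-0.476,-0.824,0,0],[-0.124,0.072,-0.114,-0.475,-0.824,0,0]],
  ],
)

```text
t: 23.78
ee_pos: [310.1, 268.8, 292.4]
orientation: [-2.305, -0.457, -1.046]
ft_force: [-0.5, -0.1, -2.0]
width: 14.2
grasp_force: 30.0
```

Emit:
step_arm(
  targets=[
    [[-0.115,0.066,-0.124,-0.476,-0.824,0,0],[-0.105,0.061,-0.131,-0.476,-0.824,0,0],[-0.095,0.055,-0.14,-0.476,-0.824,0,0],[-0.085,0.049,-0.147,-0.476,-0.825,0,0],[-0.075,0.043,-0.152,-0.475,-0.824,0,0]],
  ],
)

```text
t: 24.4
ee_pos: [286.5, 282.5, 257.6]
orientation: [-2.303, -0.679, -1.395]
ft_force: [0.5, 0.2, -1.6]
width: 13.5
grasp_force: 30.0
```

Emit:
step_arm(
  targets=[
    [[-0.063,0.037,-0.158,-0.476,-0.824,0,0],[0.008,-0.281,-0.022,0,0,-0.7,0],[0.018,-0.275,-0.023,0,0,-0.7,0],[0.026,-0.269,-0.022,0,0,-0.7,0],[0.037,-0.265,-0.022,0,0,-0.7,0]],
  ],
)

```text
t: 25.02
ee_pos: [288.2, 228.7, 245.5]
orientation: [-2.426, -0.505, -1.546]
ft_force: [0.4, 0.5, -0.7]
width: 13.6
grasp_force: 30.0
```

Emit:
step_arm(
  targets=[
    [[0.046,-0.26,-0.022,0,0,-0.7,0],[0.057,-0.257,-0.022,0,0,-0.7,0],[0.067,-0.253,-0.023,0,0,-0.7,0],[0.077,-0.25,-0.022,0,0,-0.7,0],[0.088,-0.247,-0.022,0,0,-0.7,0]],
  ],
)

```text
t: 25.65
ee_pos: [305.0, 165.7, 239.7]
orientation: [-2.567, -0.216, -1.635]
ft_force: [0.5, 0.3, -1.6]
width: 14.0
grasp_force: 30.0
```

```bash
python3 - <<'E'
from h import *
import pickle
o=log();print(o['qpos'].round(3),o['width'],o['ee_pos'],o['orientation']); s=snap('side');c=snap('scene');w=snap('wrist');pickle.dump((s,c,w),open('w7.pkl','wb'))
cv2.imwrite('pics/w7.png',np.hstack([cv2.resize(s['pixels'][150:350,200:400,::-1],(400,400)),cv2.resize(w['pixels'][:,:,::-1],(400,400))]))
E
```

```text
[ 0.605  0.594  2.542  3.579  1.13  -1.573] 14.0364998231693 [305.03409023 165.74885667 239.66550347] [-2.56704813 -0.21553553 -1.63529128]
```

View pics/w7.png

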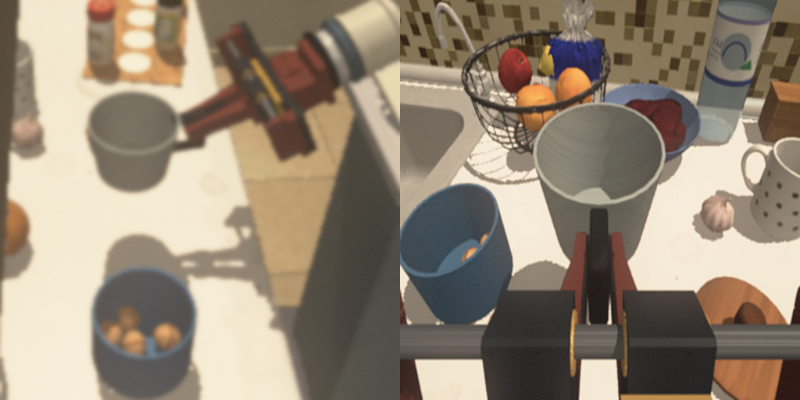

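The cup is empty and all four walnuts are in the canister (around (135,335)). Next, set the cup down, release, and back off upward.

Emit:
step_arm(
  targets=[
    [[-0.099,-0.017,-0.36,0,0,0,0],[-0.098,-0.017,-0.36,0,0,0,0],[-0.099,-0.017,-0.36,0,0,0,0],[-0.098,-0.017,-0.36,0,0,0,0],[-0.099,-0.017,-0.36,0,0,0,0]],
  ],
)

```text
t: 26.42
ee_pos: [280.1, 162.7, 149.0]
orientation: [-2.564, -0.22, -1.634]
ft_force: [0.5, -0.6, -1.9]
width: 13.8
grasp_force: 30.0
```

Emit:
step_arm(
  targets=[
    [[0,0,-0.1,0,0,0,0],[0,0,-0.1,0,0,0,0],[0,0,-0.1,0,0,0,0],[0,0,-0.1,0,0,0,0],[0,0,-0.1,0,0,0,0]],
  ],
)

```text
t: 27.05
ee_pos: [280.2, 162.3, 124.7]
orientation: [-2.564, -0.219, -1.635]
ft_force: [-2.5, -0.6, 1.1]
width: 13.9
grasp_force: 30.0
```

Emit:
step_arm(
  targets=[
    [[0,0,0,0,0,0,0.1],[0,0,0,0,0,0,0.2],[0,0,0,0,0,0,0.3],[0,0,0,0,0,0,0.45],[0,0,0,0,0,0,0.6]],
  ],
)

```text
t: 27.68
ee_pos: [280.1, 162.3, 124.8]
orientation: [-2.565, -0.219, -1.634]
ft_force: [-0.7, -0.4, -0.2]
width: 42.8
grasp_force: 0.0
```

```bash
cat > p6.py <<'E'
from kin import *
import pickle
o=log();q=o['qpos'];P=o['ee_pos'];T=R.from_rotvec(o['orientation']);a=25
print(q.round(2),P,o['width'],o['ft_force'])
C=R.from_euler('z',YAW);f=C.apply([1,0,0]);S=C.apply([0,-3,0])
# up, then up+forward, wrist swing back to q4~0 at high pose
key=[(0,0),(0,35),(50,130)]
pose=[]
for A,B,n in zip(key[:-1],key[1:],(2,4)):
    for i in range(1,n+1):
        x=np.array(A)+(np.array(B)-A)*i/n;pose.append(tool(CUP+f*x[0]+[0,0,x[1]]+S,C,a,0))
qq=q
for p in pose: qq=min(cik(*p),key=lambda s:np.abs(s-qq).max())
lid=np.array([523,39]);yaw=np.radians(20.5)
tz=np.array([0,0,-1.]);best=[]
for dg in range(0,360,10):
    g=np.radians(dg);x=np.array([np.cos(g),np.sin(g),0]);TT=R.from_matrix(np.c_[x,np.cross(tz,x),tz])
    for s in cik([*lid,330],TT,.05):
        s2=cik([*CAN[:2],330],TT,.05)
        if s2: best.append((np.abs(s-s2[0]).max().round(2),dg,s.round(2),s2[0].round(2)))
for b in best[::3]: print(b)
print(qq.round(2)); show(rows(P,T,pose,1))
E
python3 p6.py
```

```text
[ 0.66  1.06  2.51  3.58  1.52 -1.37] [280.08647412 162.28269207 124.83180776] 42.83690778459433 [-0.73891131 -0.43499919 -0.23039791]
(np.float64(0.55), 0, array([0.05, 0.38, 1.91, 0.  , 0.85, 1.62]), array([0.61, 0.55, 1.62, 0.  , 0.98, 2.18]))
(np.float64(0.55), 30, array([0.05, 0.38, 1.91, 0.  , 0.85, 1.1 ]), array([0.61, 0.55, 1.62, 0.  , 0.98, 1.65]))
(np.float64(0.55), 60, array([0.05, 0.38, 1.91, 0.  , 0.85, 0.58]), array([0.61, 0.55, 1.62, 0.  , 0.98, 1.13]))
(np.float64(0.55), 90, array([0.05, 0.38, 1.91, 0.  , 0.85, 0.05]), array([0.61, 0.55, 1.62, 0.  , 0.98, 0.61]))
(np.float64(0.55), 120, array([ 0.05,  0.38,  1.91,  0.  ,  0.85, -0.47]), array([0.61, 0.55, 1.62, 0.  , 0.98, 0.08]))
(np.float64(0.55), 150, array([ 0.05,  0.38,  1.91,  0.  ,  0.85, -1.  ]), array([ 0.61,  0.55,  1.62,  0.  ,  0.98, -0.44]))
(np.float64(0.55), 180, array([ 0.05,  0.38,  1.91, -0.  ,  0.85, -1.52]), array([ 0.61,  0.55,  1.62,  0.  ,  0.98, -0.96]))
(np.float64(0.55), 210, array([ 0.05,  0.38,  1.91, -0.  ,  0.85, -2.04]), array([ 0.61,  0.55,  1.62,  0.  ,  0.98, -1.49]))
(np.float64(0.55), 350, array([0.05, 0.38, 1.91, 0.  , 0.85, 1.8 ]), array([0.61, 0.55, 1.62, 0.  , 0.98, 2.35]))
[ 0.57  0.53  2.5   3.56  1.03 -1.62]
[[[0, -0, 0.351, -0.006, -0.001, 0.002, 1], [0, -0, 0.35, 0, 0, 0, 1], [0.247, 0.043, 0.475, 0, 0, 0, 1], [0.246, 0.042, 0.475, 0, 0, 0, 1], [0.246, 0.043, 0.475, 0, 0, 0, 1]]]
[[[0.247, 0.042, 0.475, 0, 0, 0, 1], [0, 0, 0, 0, 0, 0, 1], [0, 0, 0, 0, 0, 0, 1], [0, 0, 0, 0, 0, 0, 1], [0, 0, 0, 0, 0, 0, 1]]]
```

Emit:
step_arm(
  targets=[
    [[0,0,0.351,0,0,0,1],[0,0,0.35,0,0,0,1],[0.247,0.043,0.475,0,0,0,1],[0.246,0.042,0.475,0,0,0,1],[0.246,0.043,0.475,0,0,0,1]],
  ],
)

```text
t: 28.3
ee_pos: [317.2, 168.6, 231.9]
orientation: [-2.566, -0.22, -1.634]
ft_force: [-0.5, 0.3, 0.4]
width: 87.6
grasp_force: 0.0
```

```bash
cat > p7.py <<'E'
from kin import *
q0=log()['qpos'];x=np.array([0,1.,0]);tz=np.array([0,0,-1.])
TT=R.from_matrix(np.c_[x,np.cross(tz,x),tz])
qe=cik([523,15,370],TT,.05)[0];print(q0.round(2),qe.round(2))
A=q0.copy();B=qe.copy();m=q0+(qe-q0)*.5
B1=q0+(qe-q0)*.33;B1[4]=.5;B1[1]=q0[1]-.2
B2=q0+(qe-q0)*.7;B2[4]=.4;B2[1]=.2
P,T,S=dens([q0,B1,B2,qe],3.9,48,.28)
for p,t in S[::5]+[S[-1]]: print(p.round(),'tip',(p+t.apply([0,0,182])).round(),'wr',(p-t.apply([0,0,128])).round())
print(len(S)); show(rows(P,T,S,1))
E
python3 p7.py
```

```text
[ 0.59  0.62  2.52  3.56  1.13 -1.57] [ 0.01  0.32  1.88 -0.    0.94  0.01]
[323. 178. 232.] tip [481. 217. 153.] wr [211. 150. 288.]
[345. 212. 241.] tip [479. 295. 150.] wr [251. 153. 305.]
[365. 225. 254.] tip [470. 329. 148.] wr [291. 152. 328.]
[394. 218. 277.] tip [481. 323. 157.] wr [332. 144. 361.]
[437. 199. 327.] tip [518. 304. 203.] wr [380. 124. 414.]
[480. 156. 385.] tip [570. 242. 252.] wr [417.  95. 478.]
[500. 126. 389.] tip [569. 202. 239.] wr [451.  72. 494.]
[511.  86. 377.] tip [547. 138. 206.] wr [485.  48. 496.]
[521.  28. 370.] tip [527.  38. 188.] wr [517.  21. 498.]
[523.  15. 370.] tip [523.  15. 188.] wr [523.  15. 498.]
42
[[[0.108, 0.179, 0.012, 0.515, 0.341, 0.728, 1], [0.1, 0.168, 0.021, 0.435, 0.342, 0.724, 1], [0.094, 0.154, 0.028, 0.355, 0.34, 0.717, 1], [0.088, 0.139, 0.035, 0.274, 0.334, 0.707, 1], [0.084, 0.123, 0.04, 0.193, 0.324, 0.694, 1]]]
[[[0.08, 0.106, 0.044, 0.111, 0.31, 0.677, 1], [0.079, 0.089, 0.048, 0.031, 0.293, 0.657, 1], [0.078, 0.07, 0.051, -0.048, 0.272, 0.632, 1], [0.079, 0.052, 0.053, -0.124, 0.247, 0.605, 1], [0.082, 0.033, 0.0
[... 990 characters left out ...]
 -0.047, -0.368, 0.372, 0.433, 1]]]
[[[0.051, -0.117, -0.049, -0.406, 0.398, 0.402, 1], [0.048, -0.132, -0.051, -0.442, 0.422, 0.369, 1], [0.045, -0.147, -0.05, -0.48, 0.441, 0.333, 1], [0.044, -0.162, -0.05, -0.518, 0.457, 0.298, 1], [0.042, -0.176, -0.047, -0.555, 0.47, 0.261, 1]]]
[[[0.042, -0.191, -0.045, -0.593, 0.478, 0.222, 1], [0.04, -0.205, -0.04, -0.63, 0.483, 0.185, 1], [0.041, -0.218, -0.034, -0.667, 0.483, 0.147, 1], [0.041, -0.23, -0.027, -0.703, 0.481, 0.108, 1], [0.041, -0.242, -0.02, -0.738, 0.474, 0.072, 1]]]
[[[0.042, -0.254, -0.011, -0.774, 0.465, 0.036, 1], [0.043, -0.262, -0.002, -0.808, 0.451, 0, 1], [0, 0, 0, 0, 0, 0, 1], [0, 0, 0, 0, 0, 0, 1], [0, 0, 0, 0, 0, 0, 1]]]
```

Emit:
step_arm(
  targets=[
    [[0.108,0.179,0.012,0.515,0.341,0.728,1],[0.1,0.168,0.021,0.435,0.342,0.724,1],[0.094,0.154,0.028,0.355,0.34,0.717,1],[0.088,0.139,0.035,0.274,0.334,0.707,1],[0.084,0.123,0.04,0.193,0.324,0.694,1]],
  ],
)

```text
t: 28.92
ee_pos: [340.6, 206.9, 237.9]
orientation: [-2.421, -0.397, -1.357]
ft_force: [0.2, 0.9, -0.3]
width: 87.9
grasp_force: 0.0
```

Emit:
step_arm(
  targets=[
    [[0.08,0.106,0.044,0.111,0.31,0.677,1],[0.079,0.089,0.048,0.031,0.293,0.657,1],[0.078,0.07,0.051,-0.048,0.272,0.632,1],[0.079,0.052,0.053,-0.124,0.247,0.605,1],[0.082,0.033,0.056,-0.199,0.219,0.572,1]],
  ],
)

```text
t: 29.55
ee_pos: [360.5, 224.2, 250.5]
orientation: [-2.365, -0.629, -1.145]
ft_force: [0.1, 0.6, -1.2]
width: 88.0
grasp_force: 0.0
```

Emit:
step_arm(
  targets=[
    [[0.084,0.015,0.058,-0.269,0.186,0.538,1],[0.09,-0.005,0.06,-0.337,0.151,0.5,1],[0.096,-0.023,0.064,-0.401,0.112,0.459,1],[0.103,-0.042,0.068,-0.459,0.071,0.415,1],[0.111,-0.059,0.072,-0.512,0.026,0.37,1]],
  ],
)

```text
t: 30.18
ee_pos: [384.6, 218.4, 266.6]
orientation: [-2.396, -0.891, -1.012]
ft_force: [0.1, 0.4, 0.7]
width: 88.0
grasp_force: 0.0
```

Emit:
step_arm(
  targets=[
    [[0.176,-0.016,0.192,-0.173,-0.305,0.672,1],[0.175,-0.036,0.194,-0.245,-0.319,0.641,1],[0.173,-0.057,0.197,-0.316,-0.332,0.605,1],[0.173,-0.077,0.2,-0.382,-0.347,0.567,1],[0.172,-0.098,0.203,-0.446,-0.364,0.524,1]],
  ],
)

```text
t: 30.8
ee_pos: [428.1, 204.1, 316.0]
orientation: [-2.289, -1.241, -1.05]
ft_force: [0.4, -0.5, 0.7]
width: 87.9
grasp_force: 0.0
```

Emit:
step_arm(
  targets=[
    [[0.173,-0.116,0.209,-0.505,-0.381,0.48,1],[0.172,-0.136,0.214,-0.56,-0.399,0.433,1],[0.173,-0.154,0.221,-0.611,-0.418,0.384,1],[0.172,-0.171,0.229,-0.657,-0.438,0.336,1],[0.172,-0.188,0.239,-0.698,-0.458,0.285,1]],
  ],
)

```text
t: 31.42
ee_pos: [471.1, 165.8, 371.5]
orientation: [-2.276, -1.611, -1.097]
ft_force: [0.1, -0.5, -0.4]
width: 87.5
grasp_force: 0.0
```

Emit:
step_arm(
  targets=[
    [[0.17,-0.203,0.249,-0.735,-0.478,0.236,1],[0.166,-0.218,0.262,-0.768,-0.499,0.188,1],[0.063,-0.074,-0.04,-0.298,0.308,0.489,1],[0.058,-0.088,-0.043,-0.333,0.342,0.462,1],[0.053,-0.102,-0.047,-0.368,0.372,0.433,1]],
  ],
)

```text
t: 32.05
ee_pos: [496.4, 131.7, 390.1]
orientation: [-2.229, -1.89, -0.961]
ft_force: [-0.3, 0.7, -0.5]
width: 87.5
grasp_force: 0.0
```

Emit:
step_arm(
  targets=[
    [[0.051,-0.117,-0.049,-0.406,0.398,0.402,1],[0.048,-0.132,-0.051,-0.442,0.422,0.369,1],[0.045,-0.147,-0.05,-0.48,0.441,0.333,1],[0.044,-0.162,-0.05,-0.518,0.457,0.298,1],[0.042,-0.176,-0.047,-0.555,0.47,0.261,1]],
  ],
)

```text
t: 32.67
ee_pos: [507.9, 94.9, 377.7]
orientation: [-2.178, -2.069, -0.617]
ft_force: [-0.4, 0.8, -0.4]
width: 87.8
grasp_force: 0.0
```

Emit:
step_arm(
  targets=[
    [[0.042,-0.191,-0.045,-0.593,0.478,0.222,1],[0.04,-0.205,-0.04,-0.63,0.483,0.185,1],[0.041,-0.218,-0.034,-0.667,0.483,0.147,1],[0.041,-0.23,-0.027,-0.703,0.481,0.108,1],[0.041,-0.242,-0.02,-0.738,0.474,0.072,1]],
  ],
)

```text
t: 33.3
ee_pos: [518.1, 40.5, 369.4]
orientation: [-2.196, -2.191, -0.187]
ft_force: [0.0, 0.5, 0.5]
width: 88.1
grasp_force: 0.0
```

Emit:
step_arm(
  targets=[
    [[0.042,-0.254,-0.011,-0.774,0.465,0.036,1],[0.043,-0.262,-0.002,-0.808,0.451,0,1],[0,0,0,0,0,0,1],[0,0,0,0,0,0,1],[0,0,0,0,0,0,1]],
  ],
)

```text
t: 33.92
ee_pos: [522.6, 15.4, 369.1]
orientation: [-2.221, -2.221, -0.001]
ft_force: [0.1, 0.2, -0.8]
width: 87.8
grasp_force: 0.0
```

```bash
python3 - <<'E'
from h import *
import pickle
o=log();print(o['qpos'].round(3),o['ee_pos'],o['orientation']); s=snap('side');c=snap('scene');w=snap('wrist');pickle.dump((s,c,w),open('w8.pkl','wb'))
print(proj(w,(523,39,47)),proj(w,(523,39,18)))
cv2.imwrite('pics/w8.png',np.hstack([cv2.resize(s['pixels'][150:350,200:400,::-1],(288,384)),w['pixels'][:,:,::-1]]))
E
```

```text
[0.006 0.322 1.883 0.002 0.936 0.006] [522.63669093  15.43712432 369.14854139] [-2.22091918e+00 -2.22070564e+00 -1.42249441e-03]
[255.10711526 149.54379153] [255.00978701 143.85055384]
```

View pics/w8.png

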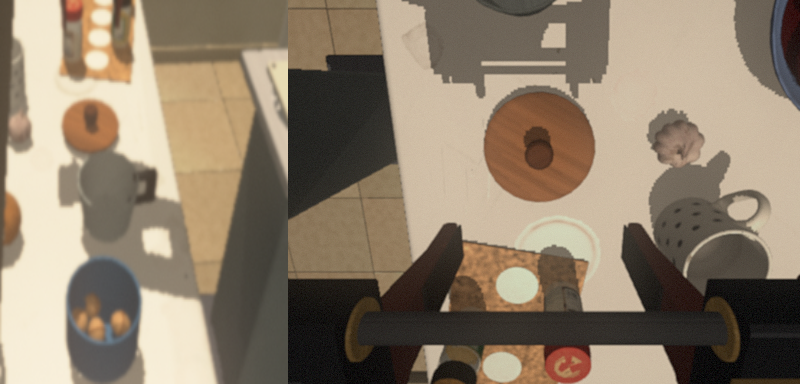

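Knob at (251,155) in the wrist frame, lid disc centre (252,146). The cup stands upright. Next I locate the knob, and the canister from its silhouettes in the two fixed views.

```bash
python3 - <<'E'
from h import *
import pickle
s,c,w=pickle.load(open('w8.pkl','rb'))
print('knob',onz(w,251,155,46),'lid',onz(w,252,146,18))
N=[]
for d,x0,x1,y0,y1 in((s,230,330,260,350),(c,110,185,215,280)):
    h=cv2.cvtColor(d['pixels'],cv2.COLOR_RGB2HSV);m=((h[:,:,0]>95)&(h[:,:,0]<125)&(h[:,:,1]>90)).astype(np.uint8)
    z=np.zeros_like(m);z[y0:y1,x0:x1]=m[y0:y1,x0:x1]
    k=max(cv2.findContours(z,0,2)[0],key=cv2.contourArea);b=cv2.boundingRect(k);print(b)
    z2=cv2.drawContours(np.zeros_like(m),[k],-1,1,-1)
    # rim widths: widest row
    W=[(np.ptp(np.nonzero(r)[0]),i) for i,r in enumerate(z2) if r.any()];wd,i=max(W);xs=np.nonzero(z2[i])[0];print('row',i,xs[0],xs[-1])
    _,r1=ray(d,xs[0]-.5,i);p,r2=ray(d,xs[-1]+.5,i)
    up=np.array([0,0,1.]);a=r1[:2]/np.hypot(*r1[:2]);e=r2[:2]/np.hypot(*r2[:2]);m_=(a+e)
    n=np.array([-m_[1],m_[0]])/np.hypot(*m_);N.append((n,n@p[:2]))
A=np.array([n for n,_ in N]);print('can xy',np.linalg.solve(A,[b for _,b in N]))
E
```

```text
knob [519.13744234  33.58019701  46.        ] lid [519.9284312   36.78543168  18.        ]Traceback (most recent call last):
  File "<stdin>", line 9, in <module>
ValueError: max() iterable argument is empty
```

```bash
cat > can.py <<'E'
from h import *
import pickle,sys
s,c,w=pickle.load(open('w8.pkl','rb'))
N=[]
for d in(s,c):
    u,v=proj(d,(529,381,40)).astype(int); im=d['pixels'].astype(int)
    print(im[v,u],u,v)
    m=((im[:,:,2]>im[:,:,0]*1.35)&(im[:,:,2]-im[:,:,0]>14)).astype(np.uint8)
    n,l,st,ce=cv2.connectedComponentsWithStats(m);z2=(l==l[v,u]) if l[v,u] else m*0;print(st[l[v,u]])
    W=[(np.ptp(np.nonzero(r)[0]),-i) for i,r in enumerate(z2) if r.any()];wd,i=max(W);i=-i;xs=np.nonzero(z2[i])[0];print('row',i,xs[0],xs[-1])
    _,r1=ray(d,xs[0]-.5,i);p,r2=ray(d,xs[-1]+.5,i)
    a=r1[:2]/np.hypot(*r1[:2]);e=r2[:2]/np.hypot(*r2[:2]);m_=(a+e)
    n=np.array([-m_[1],m_[0]])/np.hypot(*m_);N.append((n,n@p[:2]))
A=np.array([n for n,_ in N]);print('can xy',np.linalg.solve(A,[b for _,b in N]))
E
python3 can.py
```

```text
[167 130  95] 270 317
[     0      0    512    384 196608]Traceback (most recent call last):
  File "can.py", line 10, in <module>
    W=[(np.ptp(np.nonzero(r)[0]),-i) for i,r in enumerate(z2) if r.any()];wd,i=max(W);i=-i;xs=np.nonzero(z2[i])[0];print('row',i,xs[0],xs[-1])
                                                                               ~~~^^^
ValueError: max() iterable argument is empty
```

Emit:
step_arm(
  targets=[
    [[-0.066,0.39,-0.7,0,0,0,1],[0,0,-0.8,0,0,0,1],[0,0,-0.8,0,0,0,0.7],[0,0,-0.6,0,0,0,0.7],[0,0,-0.4,0,0,0,0.7]],
  ],
)

```text
t: 34.7
ee_pos: [519.3, 34.8, 202.7]
orientation: [-2.221, -2.22, 0.001]
ft_force: [0.1, 0.2, 0.2]
width: 62.8
grasp_force: 0.0
```

Emit:
step_arm(
  targets=[
    [[0,0,0,0,0,0,0.5],[0,0,0,0,0,0,0.3],[0,0,0,0,0,0,0.2],[0,0,0,0,0,0,0.1],[0,0,0,0,0,0,0.1]],
  ],
)

```text
t: 35.33
ee_pos: [519.9, 34.7, 205.1]
orientation: [2.221, 2.221, 0.002]
ft_force: [-1.0, -0.4, 6.1]
width: 27.2
grasp_force: 30.0
```

Emit:
step_arm(
  targets=[
    [[0,0,0,0,0,0,0],[0,0,0,0,0,0,0],[0,0,0,0,0,0,0],[0,0,0,0,0,0,0],[0,0,0,0,0,0,0]],
  ],
)

```text
t: 35.95
ee_pos: [519.9, 34.7, 205.1]
orientation: [2.221, 2.221, 0.002]
ft_force: [-1.1, 0.2, 7.7]
width: 26.9
grasp_force: 30.0
```

Emit:
step_arm(
  targets=[
    [[0,0,0.2,0,0,0,0],[0,0,0.5,0,0,0,0],[0,0,0.7,0,0,0,0],[0,0,0.7,0,0,0,0],[0,0,0.4,0,0,0,0]],
  ],
)

```text
t: 36.58
ee_pos: [519.7, 34.7, 331.5]
orientation: [2.221, 2.22, 0.003]
ft_force: [0.1, 0.1, -1.3]
width: 26.8
grasp_force: 30.0
```

```bash
python3 - <<'E'
t=open('can.py').read()
t=t.replace("z2=(l==l[v,u]) if l[v,u] else m*0;print(st[l[v,u]])","q=l[v-25:v+25,u-30:u+30];k=np.bincount(q[q>0]).argmax();z2=l==k;print(st[k])")
open('can.py','w').write(t)
E
python3 can.py
```

```text
[167 130  95] 270 317Traceback (most recent call last):
  File "can.py", line 9, in <module>
    n,l,st,ce=cv2.connectedComponentsWithStats(m);q=l[v-25:v+25,u-30:u+30];k=np.bincount(q[q>0]).argmax();z2=l==k;print(st[k])
                                                                             ~~~~~~~~~~~~~~~~~~~~~~~~~~^^
ValueError: attempt to get argmax of an empty sequence
```

```bash
python3 - <<'E'
from h import *
import pickle
s,c,w=pickle.load(open('w8.pkl','rb'))
for d in (s,c):
    u,v=proj(d,(529,381,85)).astype(int);im=d['pixels'];print(u,v,im[v,u-40:u+40:5].tolist(),im[v+20,u-40:u+40:5].tolist())
E
```

```text
271 304 [[247, 237, 216], [246, 238, 215], [246, 236, 214], [147, 148, 143], [89, 83, 81], [89, 85, 84], [116, 94, 74], [106, 87, 70], [83, 83, 84], [80, 80, 82], [79, 80, 81], [77, 77, 78], [76, 76, 76], [95, 103, 108], [245, 236, 214], [246, 236, 214]] [[247, 237, 217], [247, 238, 217], [247, 238, 217], [149, 137, 124], [93, 88, 85], [104, 110, 117], [121, 107, 97], [183, 139, 94], [151, 117, 85], [104, 123, 136], [108, 91, 78], [113, 111, 110], [86, 87, 89], [193, 179, 157], [245, 236, 213], [246, 237, 214]]
145 235 [[224, 214, 197], [143, 134, 122], [225, 215, 198], [232, 220, 203], [180, 168, 151], [71, 78, 85], [66, 76, 83], [73, 78, 85], [75, 82, 88], [71, 78, 85], [71, 77, 83], [73, 78, 85], [95, 117, 133], [223, 213, 195], [224, 213, 196], [224, 213, 196]] [[224, 213, 196], [225, 214, 197], [226, 215, 199], [225, 215, 198], [226, 217, 200], [71, 79, 88], [70, 79, 88], [68, 82, 88], [69, 81, 88], [74, 82, 88], [68, 77, 84], [68, 73, 81], [70, 77, 87], [227, 217, 200], [225, 213, 197], [137, 125, 112]]
```

```bash
python3 - <<'E'
from h import *
import pickle
s,c,w=pickle.load(open('w8.pkl','rb'))
N=[]
for d,rowz in((s,85),(c,85)):
    u,v=proj(d,(529,381,rowz)).astype(int)
    im=d['pixels'].astype(int); m=((im[:,:,2]>=im[:,:,0]-2)&(im.max(2)<150)).astype(np.uint8)
    for i in (v-4,v,v+4):
        x=np.nonzero(m[i,u-50:u+50])[0]+u-50; x=x[np.abs(x-u)<36]; print(i,x[0],x[-1],end=' ')
        if i==v:
            _,r1=ray(d,x[0]-.5,i);p,r2=ray(d,x[-1]+.5,i)
            a=r1[:2]/np.hypot(*r1[:2]);e=r2[:2]/np.hypot(*r2[:2]);q=a+e;n=np.array([-q[1],q[0]])/np.hypot(*q);N.append((n,n@p[:2]))
    print()
print('can',np.linalg.solve(np.array([n for n,_ in N]),[b for _,b in N]))
w2=pickle.load(open('w2.pkl','rb'));im=w2['pixels'].astype(int)
m=((im[:,:,2]>im[:,:,0]+8)&(im.max(2)<190)).astype(np.uint8)
for i in(75,85,93,100): x=np.nonzero(m[i,80:260])[0]+80;print(i,x[0],x[-1])
y=np.nonzero(m[10:180,170])[0]+10;print('col',y[0],y[-1])
E
```

```text
300 247 296 304 247 297 308 246 297 
231 130 164 235 127 165 239 126 166 
can [527.81504135 378.49317393]
75 110 227
85 108 230
93 109 231
100 110 231
col 31 156
```

Emit:
step_arm(
  targets=[
    [[0.02,0.7,0,0,0,0,0],[0.02,0.7,0,0,0,0,0],[0.02,0.7,0,0,0,0,0],[0.02,0.7,0,0,0,0,0],[0.02,0.7,0,0,0,0,0]],
  ],
)

```text
t: 37.2
ee_pos: [524.3, 210.7, 329.7]
orientation: [-2.222, -2.221, -0.001]
ft_force: [1.1, -0.1, -0.3]
width: 26.6
grasp_force: 30.0
```

Emit:
step_arm(
  targets=[
    [[0.02,0.7,0,0,0,0,0],[0.02,0.7,0,0,0,0,0],[0.02,0.7,0,0,0,0,0],[0.02,0.7,0,0,0,0,0],[0.006,0.606,0,0,0,0,0]],
  ],
)

```text
t: 37.83
ee_pos: [528.6, 381.1, 329.7]
orientation: [-2.221, -2.221, -0.001]
ft_force: [-0.0, 0.2, -2.2]
width: 27.0
grasp_force: 30.0
```

Emit:
step_arm(
  targets=[
    [[0,0,-0.2,0,0,0,0],[0,0,-0.2,0,0,0,0],[0,0,-0.2,0,0,0,0],[0,0,-0.12,0,0,0,0],[0,0,0,0,0,0,0]],
  ],
)

```text
t: 38.45
ee_pos: [528.9, 379.3, 292.5]
orientation: [-2.222, -2.22, 0.001]
ft_force: [-0.5, -0.3, -1.6]
width: 27.1
grasp_force: 30.0
```

```bash
python3 - <<'E'
from h import *
import pickle
o=log();print(o['ee_pos'],o['ft_force'],o['moment']); s=snap('side');c=snap('scene');pickle.dump((s,c),open('w9.pkl','wb'))
for d in(s,c): print(proj(d,(529,380,95)),proj(d,(529,380,85)))
cv2.imwrite('pics/w9.png',np.hstack([cv2.resize(s['pixels'][250:350,220:320,::-1],(400,400),interpolation=2),cv2.resize(c['pixels'][190:290,95:195,::-1],(400,400),interpolation=2)]))
E
```

```text
[528.90019084 379.34648594 292.52241617] [-0.50299157 -0.32976866 -1.56023761] [-0.01265871 -0.10146321 -0.01810792]
[271.45454459 301.71726971] [271.26029939 304.56473575]
[145.21227401 232.29825994] [145.64572428 235.22539412]
```

View pics/w9.png

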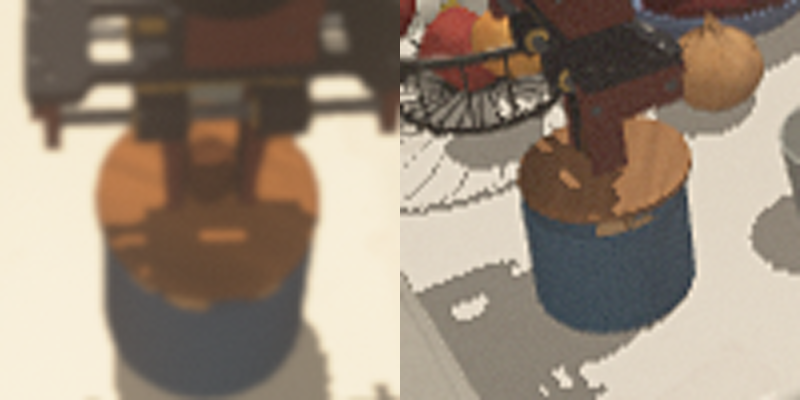

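The lid sits centred over the canister (lid 97–318 vs. canister 105–312 left, 518–691 vs. 525–695 right), so I lower it.

Emit:
step_arm(
  targets=[
    [[0,0,-0.06,0,0,0,0],[0,0,-0.06,0,0,0,0],[0,0,-0.06,0,0,0,0],[0,0,-0.05,0,0,0,0],[0,0,0,0,0,0,0]],
  ],
)

```text
t: 39.17
ee_pos: [528.8, 379.9, 281.4]
orientation: [-2.221, -2.221, 0.0]
ft_force: [-0.5, -0.5, -1.4]
width: 27.2
grasp_force: 30.0
```

Emit:
step_arm(
  targets=[
    [[0,0,-0.02,0,0,0,0],[0,0,-0.02,0,0,0,0],[0,0,0,0,0,0,0],[0,0,0,0,0,0,0],[0,0,0,0,0,0,0]],
  ],
)

```text
t: 39.8
ee_pos: [528.9, 380.0, 280.1]
orientation: [-2.222, -2.221, -0.001]
ft_force: [-1.8, -1.5, 6.2]
width: 26.7
grasp_force: 30.0
```

The contact force at z = 280 mm matches a fully seated lid. Next: release, rise, and travel to the jars.

Emit:
step_arm(
  targets=[
    [[0,0,0,0,0,0,0.3],[0,0,0,0,0,0,0.6],[0,0,0,0,0,0,0.7],[0,0,0,0,0,0,0.7],[0,0,0,0,0,0,0.8]],
  ],
)

```text
t: 40.42
ee_pos: [528.9, 379.9, 279.6]
orientation: [-2.221, -2.221, -0.0]
ft_force: [-0.6, -0.6, -0.1]
width: 63.4
grasp_force: 0.0
```

Emit:
step_arm(
  targets=[
    [[0,0,0.3,0,0,0,1],[0,0,0.9,0,0,0,1],[0,0,0.9,0,0,0,1],[0,0,0.7,0,0,0,1],[0,-0.3,0,0,0,0,1]],
  ],
)

```text
t: 41.05
ee_pos: [529.4, 365.6, 424.2]
orientation: [2.22, 2.222, 0.012]
ft_force: [0.4, 0.3, 0.5]
width: 87.8
grasp_force: 0.0
```

```bash
python3 - <<'E'
from h import *
import pickle
o=log();print(o['ee_pos'],o['ft_force']); s=snap('side');c=snap('scene');w=snap('wrist');pickle.dump((s,c,w),open('w10.pkl','wb'))
E
```

```text
[529.41821196 365.60384385 424.18203817] [0.44106373 0.27228243 0.49948609]
```

Emit:
step_arm(
  targets=[
    [[-0.077,-0.95,0,0,0,-0.18,1],[-0.077,-0.95,0,0,0,-0.18,1],[-0.077,-0.95,0,0,0,-0.18,1],[-0.077,-0.95,0,0,0,-0.18,1],[-0.077,-0.95,0,0,0,-0.18,1]],
  ],
)

```text
t: 41.82
ee_pos: [509.0, 126.0, 418.2]
orientation: [-2.289, -2.149, 0.003]
ft_force: [0.4, 0.5, -0.1]
width: 87.7
grasp_force: 0.0
```

Emit:
step_arm(
  targets=[
    [[-0.077,-0.95,0,0,0,-0.18,1],[-0.077,-0.95,0,0,0,-0.18,1],[-0.077,-0.95,0,0,0,-0.18,1],[-0.077,-0.95,0,0,0,-0.18,1],[-0.077,-0.95,0,0,0,-0.18,1]],
  ],
)

```text
t: 42.45
ee_pos: [489.7, -111.5, 418.4]
orientation: [-2.356, -2.075, 0.002]
ft_force: [0.9, 0.3, -0.2]
width: 87.6
grasp_force: 0.0
```

Emit:
step_arm(
  targets=[
    [[-0.077,-0.95,0,0,0,-0.19,1],[-0.077,-0.95,0,0,0,-0.19,1],[-0.077,-0.95,0,0,0,-0.19,1],[-0.077,-0.75,0,0,0,-0.19,1],[0,0,0,0,0,0,1]],
  ],
)

```text
t: 43.08
ee_pos: [474.4, -291.9, 418.2]
orientation: [-2.413, -2.008, 0.001]
ft_force: [-1.1, 0.5, -1.4]
width: 87.8
grasp_force: 0.0
```

```bash
python3 - <<'E'
from h import *
import pickle
o=log();print(o['ee_pos'],o['orientation'],o['qpos'].round(2)); w=snap('wrist');pickle.dump(w,open('w11.pkl','wb'))
_,c,v=pickle.load(open('w10.pkl','rb'))
cv2.imwrite('pics/w11.png',np.hstack([w['pixels'][:,:,::-1],cv2.resize(v['pixels'][:,:,::-1],(288,216)) if 0 else np.vstack([cv2.resize(v['pixels'][:,:,::-1],(288,192)),cv2.resize(c['pixels'][170:300,90:285,::-1],(288,192))])]))
for k,p in dict(red=(550,-152,110),d1=(435,-189,110),d2=(420,-323,110),m0=(458,-328,4),m3=(493,-136,4)).items(): print(k,proj(w,p).round(1))
E
```

```text
[ 474.38491423 -291.93123883  418.15186798] [-2.41253252e+00 -2.00825847e+00  6.79902480e-04] [-0.57  0.31  1.77  0.    1.07 -0.39]
red [319.2  -9.3]
d1 [186.6  69. ]
d2 [205.5 218.7]
m0 [247.9 183.5]
m3 [246.4  10.9]
```

View pics/w11.png

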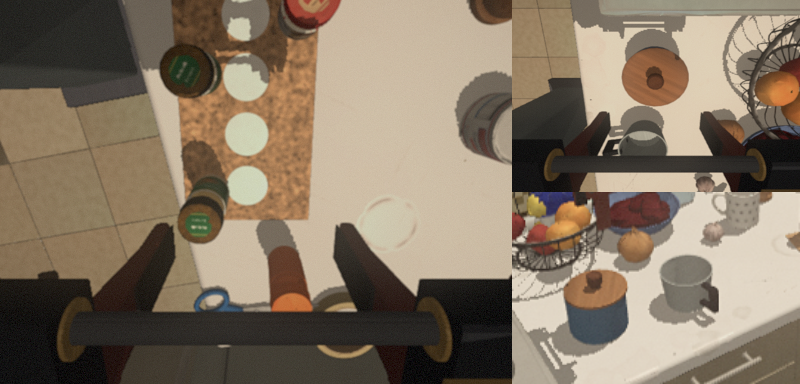

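Lid flat on the canister, cup upright and empty. Jar caps: dark (186,69), dark (200,222), red (312,5). Marks at (248,185), (247,134), (246,77) and (245,18).

```bash
python3 - <<'E'
from h import *
import pickle
w=pickle.load(open('w11.pkl','rb'));im=w['pixels'].astype(int)
m=((im.max(2)-im.min(2)<45)&(im.min(2)>150)).astype(np.uint8)[:, :]
n,l,st,ce=cv2.connectedComponentsWithStats(m)
for i in range(1,n):
    x,y,ww,hh,a=st[i]
    if a>200 and 210<ce[i][0]<280: print(st[i],ce[i].round(1),onz(w,x+ww/2-.5,y+hh/2-.5,4).round(1))
for k,(u,v) in dict(m0=(248,185),m1=(246.5,134),m2=(246,77),m3=(245,18)).items(): print(k,onz(w,u,v,4).round(1))
for k,(u,v) in dict(d1=(187,69.5),d2=(199.5,222),red=(312,5)).items(): print(k,onz(w,u,v,110).round(1))
h=cv2.cvtColor(w['pixels'],cv2.COLOR_RGB2HSV)
r=(((h[:,:,0]<8)|(h[:,:,0]>172))&(h[:,:,1]>120)).astype(np.uint8);r[60:]=0;r[:,:270]=0
c=max(cv2.findContours(r,0,2)[0],key=cv2.contourArea);print('red',cv2.boundingRect(c))
g=((h[:,:,0]>40)&(h[:,:,0]<90)&(h[:,:,1]>90)).astype(np.uint8)
n,l,st,ce=cv2.connectedComponentsWithStats(g)
for i in range(1,n):
    if st[i,4]>60: print('green',st[i],ce[i].round(1),onz(w,*ce[i],110).round(1))
E
```

```text
[228  18  22  22 390] [239.5  28.4] [ 481.2 -151.4    4. ]
[ 224   64   43   37 1160] [243.   81.9] [ 477.6 -207.6    4. ]
[ 226  113   42   43 1419] [246.3 133.6] [ 468.1 -266.4    4. ]
[ 228  166   40   39 1218] [247.1 185.1] [ 457.2 -329.9    4. ]
[ 193  221   76   82 4359] [235.2 262.4] [ 413.9 -433.2    4. ]
m0 [ 457.8 -330.     4. ]
m1 [ 468.1 -266.4    4. ]
m2 [ 479.7 -202.4    4. ]
m3 [ 490.2 -142.5    4. ]
d1 [ 435.2 -189.4  110. ]
d2 [ 413.6 -325.3  110. ]
red [ 543.2 -160.8  110. ]
red (284, 0, 57, 29)
green [170  55  30  32 462] [184.4  69.2] [ 433.1 -188.8  110. ]
green [186 215  25  19 310] [197.7 223.9] [ 411.4 -327.   110. ]
```

Emit:
step_arm(
  targets=[
    [[-0.266,0.686,0,0,0,0,1],[-0.266,0.686,0,0,0,0,1],[-0.266,0.686,0,0,0,0,1],[0,0,-0.9,0,0,0,1],[0,0,-0.9,0,0,0,1]],
  ],
)

```text
t: 43.75
ee_pos: [434.8, -185.3, 329.0]
orientation: [2.408, 2.016, 0.002]
ft_force: [-0.2, -0.6, -0.6]
width: 88.1
grasp_force: 0.0
```

Emit:
step_arm(
  targets=[
    [[0,0,-0.9,0,0,0,1],[0,0,-0.7,0,0,0,1],[0,0,-0.3,0,0,0,1],[0,0,0,0,0,0,0.7],[0,0,0,0,0,0,0.5]],
  ],
)

```text
t: 44.38
ee_pos: [435.6, -187.1, 235.7]
orientation: [2.41, 2.014, 0.002]
ft_force: [0.8, 0.3, 0.6]
width: 71.2
grasp_force: 0.0
```

Emit:
step_arm(
  targets=[
    [[0,0,0,0,0,0,0.4],[0,0,0,0,0,0,0.3],[0,0,0,0,0,0,0.2],[0,0,0,0,0,0,0.1],[0,0,0,0,0,0,0]],
  ],
)

```text
t: 45.0
ee_pos: [435.2, -187.3, 235.2]
orientation: [2.411, 2.014, 0.001]
ft_force: [-1.4, -0.7, 6.4]
width: 44.0
grasp_force: 30.0
```

Emit:
step_arm(
  targets=[
    [[0,0,0.3,0,0,0,0],[0.3,-0.083,0.1,0,0,0,0],[0.3,-0.083,0,0,0,0,0],[0.308,-0.082,0,0,0,0,0],[0,0,0,0,0,0,0]],
  ],
)

```text
t: 45.62
ee_pos: [481.9, -199.9, 254.5]
orientation: [2.41, 2.014, 0.001]
ft_force: [-0.2, -0.1, -1.2]
width: 44.0
grasp_force: 30.0
```

Emit:
step_arm(
  targets=[
    [[0,0,-0.15,0,0,0,0],[0,0,-0.1,0,0,0,0],[0,0,-0.08,0,0,0,0],[0,0,-0.05,0,0,0,0],[0,0,0,0,0,0,0]],
  ],
)

```text
t: 46.25
ee_pos: [480.4, -199.6, 235.6]
orientation: [-2.411, -2.013, -0.0]
ft_force: [0.1, 0.6, -1.1]
width: 43.5
grasp_force: 30.0
```

Emit:
step_arm(
  targets=[
    [[0,0,-0.02,0,0,0,0],[0,0,0,0,0,0,0.6],[0,0,0,0,0,0,0.8],[0,0,0,0,0,0,0.9],[0,0,0,0,0,0,1]],
  ],
)

```text
t: 46.88
ee_pos: [480.5, -199.5, 234.7]
orientation: [-2.411, -2.014, -0.001]
ft_force: [0.6, -0.2, -0.4]
width: 79.2
grasp_force: 0.0
```

Emit:
step_arm(
  targets=[
    [[0,0,0,0,0,0,1],[0,0,0.6,0,0,0,1],[0,0,0.9,0,0,0,1],[0,0,0.9,0,0,0,1],[0.45,0.317,0,0,0,0,1]],
  ],
)

```text
t: 47.5
ee_pos: [503.4, -184.5, 358.4]
orientation: [2.409, 2.008, 0.005]
ft_force: [-0.3, 0.7, -0.4]
width: 87.8
grasp_force: 0.0
```

Emit:
step_arm(
  targets=[
    [[0.45,0.317,0,0,0,0,1],[0.45,0.317,0,0,0,0,1],[0,0,0,0,0,0,1],[0,0,0,0,0,0,1],[0,0,0,0,0,0,1]],
  ],
)

```text
t: 48.12
ee_pos: [547.3, -152.5, 354.6]
orientation: [-2.411, -2.013, 0.0]
ft_force: [-0.3, -0.1, 0.9]
width: 87.9
grasp_force: 0.0
```

```bash
python3 - <<'E'
from h import *
import pickle
o=log();print(o['ee_pos']); s=snap('side');c=snap('scene');pickle.dump((s,c),open('w12.pkl','wb'))
for d in(s,c):
    h=cv2.cvtColor(d['pixels'],cv2.COLOR_RGB2HSV);u,v=proj(d,(548,-152,100)).astype(int)
    r=(((h[:,:,0]<8)|(h[:,:,0]>172))&(h[:,:,1]>110)).astype(np.uint8)
    z=np.zeros_like(r);z[v-22:v+22,u-22:u+22]=r[v-22:v+22,u-22:u+22]
    n,l,st,ce=cv2.connectedComponentsWithStats(z)
    for i in range(1,n):
        if st[i,4]>30: print(st[i],ce[i].round(1),'at98',onz(d,*ce[i],98).round(1),proj(d,(548,-152,98)).round(1))
E
```

```text
[ 547.25734047 -152.48120439  354.56876259]
[244 150  13  11  84] [249.6 155.7] at98 [ 548.3 -149.1   98. ] [249.7 155.2]
[287 170  12  10  87] [292.2 175.4] at98 [ 539.8 -147.    98. ] [291.8 173.9]
```

Emit:
step_arm(
  targets=[
    [[0,0.03,-0.9,0,0,0,1],[0,0,-0.9,0,0,0,1],[0,0,-0.4,0,0,0,1],[0,0,-0.19,0,0,0,1],[0,0,0,0,0,0,0.7]],
  ],
)

```text
t: 48.85
ee_pos: [547.9, -150.7, 235.1]
orientation: [-2.411, -2.013, -0.0]
ft_force: [-0.5, -0.0, -0.6]
width: 81.0
grasp_force: 0.0
```

Emit:
step_arm(
  targets=[
    [[0,0,0,0,0,0,0.5],[0,0,0,0,0,0,0.4],[0,0,0,0,0,0,0.3],[0,0,0,0,0,0,0.2],[0,0,0,0,0,0,0.1]],
  ],
)

```text
t: 49.48
ee_pos: [548.1, -150.5, 235.6]
orientation: [-2.411, -2.014, -0.001]
ft_force: [-1.9, 0.1, 5.5]
width: 43.9
grasp_force: 30.0
```

Emit:
step_arm(
  targets=[
    [[0,0,0,0,0,0,0],[0,0,0.3,0,0,0,0],[0,0,0.1,0,0,0,0],[0,0,0,0,0,0,0],[0,0,0,0,0,0,0]],
  ],
)

```text
t: 50.1
ee_pos: [547.9, -150.5, 255.1]
orientation: [-2.411, -2.014, -0.0]
ft_force: [0.5, -0.2, -1.3]
width: 44.4
grasp_force: 30.0
```

Emit:
step_arm(
  targets=[
    [[-0.28,0.066,0,0,0,0,0],[-0.28,0.066,0,0,0,0,0],[-0.28,0.066,0,0,0,0,0],[-0.276,0.066,0,0,0,0,0],[0,0,-0.15,0,0,0,0]],
  ],
)

```text
t: 50.72
ee_pos: [491.2, -137.1, 247.9]
orientation: [-2.411, -2.014, -0.001]
ft_force: [0.8, -0.8, -1.4]
width: 44.3
grasp_force: 30.0
```

Emit:
step_arm(
  targets=[
    [[0,0,-0.12,0,0,0,0],[0,0,-0.08,0,0,0,0],[0,0,-0.05,0,0,0,0],[0,0,0,0,0,0,0],[0,0,0,0,0,0,0]],
  ],
)

```text
t: 51.35
ee_pos: [492.4, -137.4, 235.6]
orientation: [-2.411, -2.014, -0.001]
ft_force: [-1.6, 0.8, 5.8]
width: 44.0
grasp_force: 30.0
```

Emit:
step_arm(
  targets=[
    [[0,0,0,0,0,0,0.6],[0,0,0,0,0,0,0.8],[0,0,0,0,0,0,0.9],[0,0,0,0,0,0,1],[0,0,0,0,0,0,1]],
  ],
)

```text
t: 51.98
ee_pos: [492.2, -137.3, 235.2]
orientation: [-2.411, -2.014, -0.001]
ft_force: [-0.3, 0.5, -0.2]
width: 86.7
grasp_force: 0.0
```

Emit:
step_arm(
  targets=[
    [[0,0,0.6,0,0,0,1],[0,0,0.9,0,0,0,1],[0,0,0.9,0,0,0,1],[-0.3,-0.75,0,0,0,0,1],[-0.3,-0.75,0,0,0,0,1]],
  ],
)

```text
t: 52.6
ee_pos: [462.0, -212.9, 356.2]
orientation: [2.408, 2.015, 0.002]
ft_force: [1.0, 0.2, -0.4]
width: 87.9
grasp_force: 0.0
```

Emit:
step_arm(
  targets=[
    [[-0.323,-0.75,0,0,0,0,1],[-0.323,-0.75,0,0,0,0,1],[-0.323,-0.75,0,0,0,0,1],[0,0,-0.8,0,0,0,1],[0,0,-0.8,0,0,0,1]],
  ],
)

```text
t: 53.22
ee_pos: [413.5, -325.6, 274.8]
orientation: [2.411, 2.011, 0.001]
ft_force: [0.7, 0.1, -1.3]
width: 88.0
grasp_force: 0.0
```

Emit:
step_arm(
  targets=[
    [[0,0,-0.5,0,0,0,1],[0,0,-0.3,0,0,0,1],[0,0,0,0,0,0,0.8],[0,0,0,0,0,0,0.6],[0,0,0,0,0,0,0.5]],
  ],
)

```text
t: 53.85
ee_pos: [414.1, -325.1, 236.3]
orientation: [2.41, 2.013, 0.001]
ft_force: [0.0, -0.5, -0.6]
width: 61.4
grasp_force: 0.0
```

Emit:
step_arm(
  targets=[
    [[0,0,0,0,0,0,0.4],[0,0,0,0,0,0,0.3],[0,0,0,0,0,0,0.2],[0,0,0,0,0,0,0.1],[0,0,0,0,0,0,0]],
  ],
)

```text
t: 54.48
ee_pos: [413.9, -325.0, 235.6]
orientation: [2.411, 2.014, 0.001]
ft_force: [-0.6, 0.3, 6.0]
width: 43.7
grasp_force: 30.0
```

Emit:
step_arm(
  targets=[
    [[0,0,0,0,0,0,0],[0,0,0.3,0,0,0,0],[0,0,0.1,0,0,0,0],[0,0,0,0,0,0,0],[0,0,0,0,0,0,0]],
  ],
)

```text
t: 55.1
ee_pos: [413.6, -324.7, 255.1]
orientation: [-2.411, -2.014, -0.001]
ft_force: [-0.2, 0.4, -1.2]
width: 43.4
grasp_force: 30.0
```

Emit:
step_arm(
  targets=[
    [[0.29,-0.03,0,0,0,0,0],[0.29,-0.03,0,0,0,0,0],[0.296,-0.03,0,0,0,0,0],[0,0,-0.15,0,0,0,0],[0,0,-0.12,0,0,0,0]],
  ],
)

```text
t: 55.72
ee_pos: [457.3, -329.0, 240.8]
orientation: [-2.409, -2.013, -0.0]
ft_force: [-0.5, -0.3, -1.9]
width: 43.3
grasp_force: 30.0
```

Emit:
step_arm(
  targets=[
    [[0,0,-0.08,0,0,0,0],[0,0,-0.05,0,0,0,0],[0,0,0,0,0,0,0],[0,0,0,0,0,0,0],[0,0,0,0,0,0,0.5]],
  ],
)

```text
t: 56.35
ee_pos: [457.0, -329.3, 235.7]
orientation: [-2.411, -2.013, -0.0]
ft_force: [-3.0, 0.4, 5.5]
width: 43.4
grasp_force: 30.0
```

Emit:
step_arm(
  targets=[
    [[0,0,0,0,0,0,0.7],[0,0,0,0,0,0,0.8],[0,0,0,0,0,0,0.9],[0,0,0,0,0,0,1],[0,0,0,0,0,0,1]],
  ],
)

```text
t: 56.98
ee_pos: [457.6, -329.3, 235.1]
orientation: [-2.411, -2.014, -0.001]
ft_force: [-0.5, -0.3, -1.1]
width: 86.7
grasp_force: 0.0
```

Emit:
step_arm(
  targets=[
    [[0,0,0.6,0,0,0,1],[0,0,0.9,0,0,0,1],[0,0,0.9,0,0,0,1],[0,0.7,0.9,0,0,0,1],[0,0.7,0.7,0,0,0,1]],
  ],
)

```text
t: 57.6
ee_pos: [457.4, -258.7, 437.1]
orientation: [2.411, 2.012, 0.002]
ft_force: [0.6, 0.3, -0.3]
width: 87.8
grasp_force: 0.0
```

Emit:
step_arm(
  targets=[
    [[0,0,0,0,0,0,1],[0,0,0,0,0,0,1],[0,0,0,0,0,0,1],[0,0,0,0,0,0,1],[0,0,0,0,0,0,1]],
  ],
)

```text
t: 58.22
ee_pos: [457.5, -259.7, 434.5]
orientation: [-2.411, -2.012, 0.0]
ft_force: [0.4, -0.0, -0.6]
width: 88.1
grasp_force: 0.0
```

```bash
python3 - <<'E'
from h import *
import pickle
o=log();print(o['ee_pos'],o['t']); w=snap('wrist');s=snap('side');c=snap('scene');pickle.dump((w,s,c),open('w13.pkl','wb'))
a=w['pixels'][0:330,150:370,::-1]
cv2.imwrite('pics/w13.png',np.hstack([cv2.resize(a,(400,600),interpolation=2),np.vstack([cv2.resize(s['pixels'][100:370,200:350,::-1],(400,380)),cv2.resize(c['pixels'][150:300,90:350,::-1],(400,220))])]))
M={'m0':(457.4,-329.2),'m2':(480.6,-201.3),'m3':(492.1,-137.3)}
for k,p in M.items(): print(k,'cap',proj(w,(*p,110)).round(1),'crop',((proj(w,(*p,110))-[150,0])*600/330).round(), 'base',((proj(w,(*p,4))-[150,0])*600/330).round())
E
```

```text
[ 457.48114829 -259.7182666   434.47477254] 58.225
m0 cap [267.3 237.3] crop [213. 431.] base [208. 366.]
m2 cap [269.  107.5] crop [216. 196.] base [210. 183.]
m3 cap [270.   28.7] crop [218.  52.] base [211.  78.]
```

View pics/w13.png

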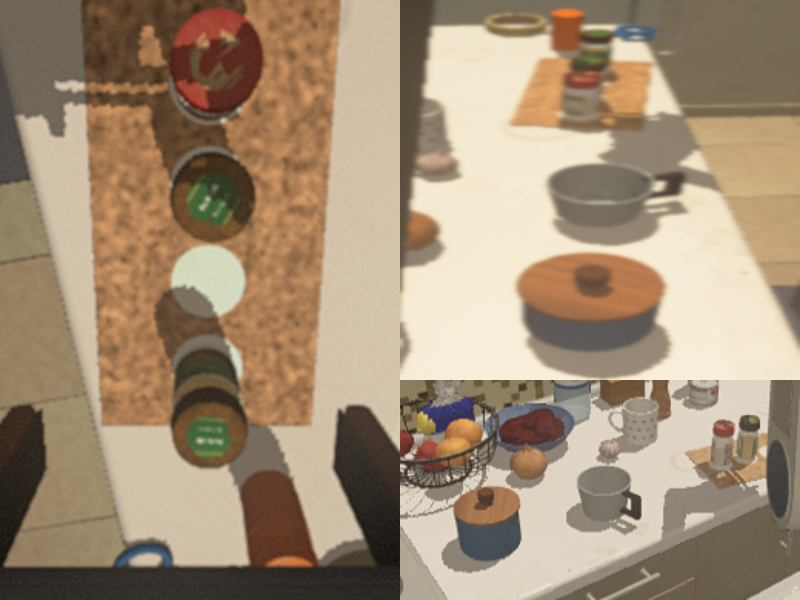

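All three jars stand upright on marks 1, 3 and 4. The red one's cap is at (217,60) against an expected (218,52), so I check it numerically.

```bash
python3 - <<'E'
from h import *
import pickle
w,s,c=pickle.load(open('w13.pkl','rb'));im=w['pixels'].astype(int);h=cv2.cvtColor(w['pixels'],cv2.COLOR_RGB2HSV)
r=(((h[:,:,0]<8)|(h[:,:,0]>170))&(h[:,:,1]>120)).astype(np.uint8);r[70:]=0;r[:,:230]=0;r[:,310:]=0
r=cv2.morphologyEx(r,cv2.MORPH_OPEN,np.ones((3,3)));k=max(cv2.findContours(r,0,2)[0],key=cv2.contourArea);q,rad=cv2.minEnclosingCircle(k);print('red',q,rad,cv2.boundingRect(k),onz(w,*q,108).round(1))
for k,(u,v) in dict(d1=(150+212/1.818,196/1.818),d2=(150+209/1.818,428/1.818)).items(): print(k,onz(w,u,v,110).round(1))
m=((im.max(2)-im.min(2)<45)&(im.min(2)>150)).astype(np.uint8)
n,l,st,ce=cv2.connectedComponentsWithStats(m)
for i in range(1,n):
    if st[i,4]>60 and 220<ce[i][0]<300: print('mark',st[i],ce[i].round(1),onz(w,*ce[i],4).round(1))
print('m1 by eye',onz(w,150+208.5/1.818,281/1.818,4).round(1))
for y in(40,60,66,70): print(onz(w,264,y,4).round(1))
for d,nm in((s,'side'),(c,'scene')):
    h=cv2.cvtColor(d['pixels'],cv2.COLOR_RGB2HSV);u,v=proj(d,(492,-137,98)).astype(int)
    r=(((h[:,:,0]<8)|(h[:,:,0]>172))&(h[:,:,1]>110)).astype(np.uint8);z=np.zeros_like(r);z[v-18:v+18,u-18:u+18]=r[v-18:v+18,u-18:u+18]
    n,l,st,ce=cv2.connectedComponentsWithStats(z);i=1+st[1:,4].argmax();print(nm,ce[i].round(1),onz(d,*ce[i],98).round(1),proj(d,(492,-137,98)).round(1))
E
```

```text
red (268.5, 33.0) 28.84884262084961 (244, 5, 50, 57) [ 490.5 -140.1  108. ]
d1 [ 478.4 -201.1  110. ]
d2 [ 455.4 -326.7  110. ]
mark [244 135  41  39 993] [266.  151.3] [ 470.9 -262.9    4. ]
mark [274 188   9  20  68] [279.3 197.2] [ 478.  -327.2    4. ]
mark [ 204  234   82   77 4007] [245.4 273.4] [ 411.9 -433.5    4. ]
mark [223 304  15   7  71] [230.5 307.3] [ 379.2 -486.6    4. ]
mark [234 346  48   7 176] [251.6 348. ] [ 396.5 -566.8    4. ]
m1 by eye [ 468.6 -266.8    4. ]
[ 490.5 -134.1    4. ]
[ 486.9 -155.4    4. ]
[ 485.8 -161.9    4. ]
[ 485.  -166.3    4. ]
side [268.3 158.3] [ 491.  -132.8   98. ] [267.9 157.5]
scene [299.8 183.7] [ 484.1 -132.7   98. ] [299.2 182.3]
```

```bash
python3 -c "
from h import *
print(ctrl.close_job())"
```

```text
the job is handed in; nothing more can be done
None
```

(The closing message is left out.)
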